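# Lid the stock tubs

### The job

Close up the four open stock tubs: pick up the round wooden lids one after another by their handles and put each on the tub of its own size, fully home with its plug inside the mouth and lying flat on the rim. Leave the tubs standing where they are, and leave the glue jar and the nested half shells alone.

Things in the scene. Friction and masses are not known exactly. Their poses are not given: they have to be found in the camera images.
- lid_a_center (a point): smallest round wooden lid, loose on the table, right way up, 56 mm tall: disc 80 mm across, 8 thick; below it a plug 12 deep, tapering from 58 to 44 mm across; on top a dark bar handle 50 long (along x), 20 wide (y), 36 tall. Point: on its axis half-way up, 28 mm above the plug's bottom, 16 above the disc's underside, 8 above its top face, 28 below the handle's top. z up.
- lid_b_center (a point): second smallest round wooden lid, loose on the table, right way up, 56 mm tall: disc 100 mm across, 8 thick; below it a plug 12 deep, tapering from 78 to 64 mm across; on top a dark bar handle 62 long (along x), 20 wide (y), 36 tall. Point: on its axis half-way up, 28 mm above the plug's bottom, 16 above the disc's underside, 8 above its top face, 28 below the handle's top. z up.
- lid_c_center (a point): second largest round wooden lid, loose on the table, right way up, 56 mm tall: disc 120 mm across, 8 thick; below it a plug 12 deep, tapering from 98 to 84 mm across; on top a dark bar handle 76 long (along x), 20 wide (y), 36 tall. Point: on its axis half-way up, 28 mm above the plug's bottom, 16 above the disc's underside, 8 above its top face, 28 below the handle's top. z up.
- lid_d_center (a point): largest round wooden lid, loose on the table, right way up, 56 mm tall: disc 140 mm across, 8 thick; below it a plug 12 deep, tapering from 118 to 104 mm across; on top a dark bar handle 90 long (along x), 20 wide (y), 36 tall. Point: on its axis half-way up, 28 mm above the plug's bottom, 16 above the disc's underside, 8 above its top face, 28 below the handle's top. z up.
- tub_a_mouth (a point): smallest white plastic tub, loose, open, upright, with stock in it (heavy; slides if pushed): 56 mm tall, mouth 66 mm across inside, rim 78 outside. Point: centre of the mouth at rim level, z up. Its own lid is the smallest (disc 80 mm); when fully home the lid's point is 16 mm above this point.
- tub_b_mouth (a point): second smallest white plastic tub, loose, open, upright, with stock in it (heavy; slides if pushed): 62 mm tall, mouth 86 mm across inside, rim 98 outside. Point: centre of the mouth at rim level, z up. Its own lid is the second smallest (disc 100 mm); when fully home the lid's point is 16 mm above this point.
- tub_c_mouth (a point): second largest white plastic tub, loose, open, upright, with stock in it (heavy; slides if pushed): 68 mm tall, mouth 106 mm across inside, rim 118 outside. Point: centre of the mouth at rim level, z up. Its own lid is the second largest (disc 120 mm); when fully home the lid's point is 16 mm above this point.
- tub_d_mouth (a point): largest white plastic tub, loose, open, upright, with stock in it (heavy; slides if pushed): 74 mm tall, mouth 126 mm across inside, rim 138 outside. Point: centre of the mouth at rim level, z up. Its own lid is the largest (disc 140 mm); when fully home the lid's point is 16 mm above this point.
- glue_jar_center (a point): a bystander: jar with a white cap, 48 mm across and 62 mm tall, standing among the tubs and lids; the point is half-way up its axis
- half_shells_center (a point): a bystander: two nested brown paper half shells, open side up, on a small wooden ring, 104 mm across and 55 mm tall; the point is half-way up its axis
Things that resemble listed ones, but are neither listed nor needed, are in the scene too. Leave any yellow look-alike of the part that bears lid_d_center alone. Leave any green look-alike of the part that bears lid_b_center alone.

How it is judged:
By the outcome, as a careful person would: the job done as asked, in the order asked, and still so for the second after the job is handed in, with the robot touching nothing.
It also fails if it takes over 106 s, if anything falls off the work surface, if the arm or the gripper's body presses on something with over 40 N, if the wrist force passes 120 N, or if a joint passes its speed limit or range.

### The arm

A 6-joint arm with a two-finger parallel gripper is mounted at the origin on the work surface. World frame = base frame: x ahead of the robot, y to its left, z up, the work surface at z = 0. Lengths are in m, angles in degrees, forces in N, time in s.
With the tool pointing down it reaches from about 0.25 to 0.725 m from the base axis. Payload 9.7 kg.
Tool frame: the origin (TCP) lies between the finger pads; the fingertips stand 11 mm ahead of it and the grasp point (between the pads) lies 8 mm behind it; z points along the fingers, x is the direction in which the jaws open and shut, and the axes are right-handed (so a half turn about z gives the same grasp; the last joint's range is limited). The gripper opens to 85 mm and grips with 20 to 120 N. Pads are 22 mm wide; open, the fingers measure 114 mm over their backs; the gripper's body (76 mm by 85 mm) begins 54 mm behind the grasp point. The pads swing forward as they close: fully open they stand 13 mm farther back than shut.
Start: joints at [-67.036, 4.979, 10.078, 95.1, 0, 90], TCP at [0.215, -0.506, 0.242] pointing down, gripper open.
Joint ranges: [-179.16, 179.16], [-48.56, 103.87], [-65.8, 70.77], [-126.05, 130.52], [-82.76, 87.17], [-180, 180]. Speed limits (degrees/s): [127.2, 127.2, 147.25, 180, 180, 180].

### API

Orientations are given as [roll, pitch, yaw] about the fixed x, y, z axes, in that order (R = Rz(yaw) Ry(pitch) Rx(roll)).
In Python, from workcell import get_obs, camera, job_done, spotter gives the robot as it stands.
- The arm moves only by the tool play_rows, never from a script. Its argument "rows" is a list of rows, each a list of 3 entries, a list of its own where there are three numbers: the closure, from 0 (fully open) to 1 (shut), then the shift along the tool's x, y, z in cm, then the turn, a rotation vector about the tool's x, y, z in degrees. In form: [[claw, [x, y, z], [wx, wy, wz]], ...]. A call has 1 to 12 rows; each row shifts and turns the pose as measured when the row begins, along the tool's axes as they then stand; what a row does not reach is not made up. A row lasts 1/10 s, in which the tool goes at most 50 mm and 8.59 degrees, less where a joint would pass 70% of its speed; a pose out of reach is approached as far as the arm can. A call is refused whole if a number of a shift passes 5 or a number of a turn 8.59, either way. A call with a gripper value outside its range is refused whole. The fingers move at their own pace and stop on an object; "newtons" is the grip in N (left out, the last holds). Time passes only in rows, so rows that do not move let the fingers close. It gives the time, the measured TCP pose, the force and the opening at its end, in the units of the state.
- get_obs(): the state, without advancing time (a new reading comes with each control period).
- camera(name): name is "scene" or "side" or "wrist"; returns a dict with "img" (420x560x3 uint8, red, green, blue), "intrinsics" (3x3 intrinsics, pixels), "xyz" and "orientation" of the camera in the world. Camera axes: x right, y down, z forward; pixel columns grow to the right and rows downward; lengths in m; the calibration is good to about 2 mm. A picture is of the moment at which its call begins. There is no depth.
- job_done(): hands the job in, once; it reports no verdict.
Trained networks look in a picture, given as the dict that the camera call returned (one of the last four; its "shot" number tells which), for a name from the list of things; names that differ only in an ending like _2 or _b are one class to them, and where a whole thing is asked for, a point or a joint stands for the part that bears it (a point fixed in the world has none). Each returns a list of dicts, best first, with "confidence" (0 to 1); they miss things now and then, are a little off and sometimes report something else, mostly with a low value. They report only what shows in the picture. A call takes as long as a camera call. They do not tell look-alikes from the thing itself.
- spotter.spot_in(picture, thing): "point" ([x, y, z] in m, in world coordinates, good to about 4 mm: the middle of the surface that is visible of it).
- spotter.trace(picture, thing): "pixels" (420x560 bool, what is visible of it).
The state is a dict: "time": time; "q": joint angles; "qd": joint speeds; "joint_efforts": joint torques, N m; "ee_pos": TCP position; "tcp_rot": TCP orientation; "wrist_force": force on the tool from outside, world axes, zero at the start; "torque": the same for the moment, N m; "opening": finger opening in m.
Only numpy, scipy, OpenCV 4.12 (cv2) and the standard library are available. Lean on these libraries where they do the work, as an engineer would, in place of code of your own. Each camera call takes 0.05 s, during which the arm holds its last target.

## Working session

There is one attempt and no reset: what is moved stays moved. The work goes in short steps, Python scripts to look and compute and a tool call to move; the robot and the scene stay as the last step left them, time stands still between calls to the robot, and variables do not carry over. Pictures are saved under pics/ and viewed, and the job is handed in when it is done.

Besides the shell and the picture viewer there is one more tool, called after "Emit:" in YAML: its name, and indented under it one key for each argument. play_rows: Moves the arm, as the interface text tells. Its arguments: {"type":"object","properties":{"rows":{"type":"array","items":{"type":"array"}},"newtons":{"type":"number"}},"required":["rows"]}

```bash
ls; mkdir -p pics; python3 - <<'E'
from workcell import get_obs, camera
import cv2
print(get_obs())
for n in ("scene","side","wrist"):
    c=camera(n); cv2.imwrite(f"pics/{n}0.png",c["img"][:,:,::-1]); print(n,c["intrinsics"],c["xyz"],c["orientation"])
E
```

```text
pics
{'time': 0.0, 'q': array([-6.70362768e+01,  5.00995274e+00,  1.00351627e+01,  9.51000712e+01,
       -6.95877214e-04,  9.00006091e+01]), 'qd': array([-0.00754929, -0.01560849,  0.1720963 ,  0.04920439, -0.06993099,
        0.04585182]), 'joint_efforts': array([-1.11119720e-03, -5.20384741e+01,  4.64808118e+01,  1.63058803e-02,
       -7.17240232e-05,  1.01935953e-05]), 'ee_pos': array([ 0.21449419, -0.50621605,  0.24160042]), 'tcp_rot': array([ 1.79999303e+02,  7.48612118e-02, -6.70368859e+01]), 'wrist_force': array([0.57797909, 0.68474803, 0.38882656]), 'torque': array([ 0.0277865 ,  0.02265842, -0.00988887]), 'opening': 0.08525855104278932}
scene [[487.72336349   0.         277.80744828]
 [  0.         487.72336349 208.13047919]
 [  0.           0.           1.        ]] [ 1.04852791 -0.75526422  1.2508723 ] [-146.45107586    0.59083866   31.85585599]
side [[399.7060953    0.         281.76428011]
 [  0.         399.7060953  204.10562762]
 [  0.           0.           1.        ]] [0.51732753 0.98964719 0.79962561] [-122.96059716    0.20407678 -175.74328256]
wrist [[318.56958149   0.         276.35954129]
 [  0.         318.56958149 207.35389132]
 [  0.           0.           1.        ]] [ 0.27758719 -0.47886493  0.37408685] [ 1.64454539e+02 -1.50300987e-02 -6.70660045e+01]
```

View pics/scene0.png

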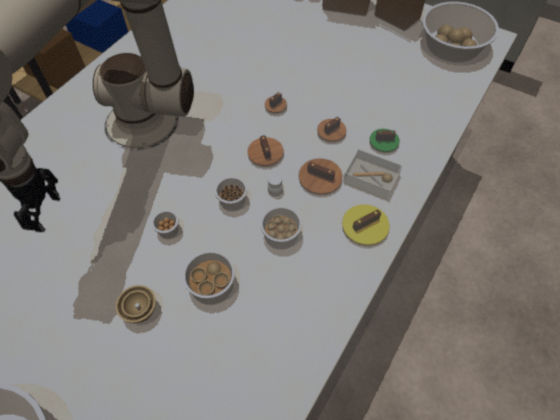

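View pics/side0.png

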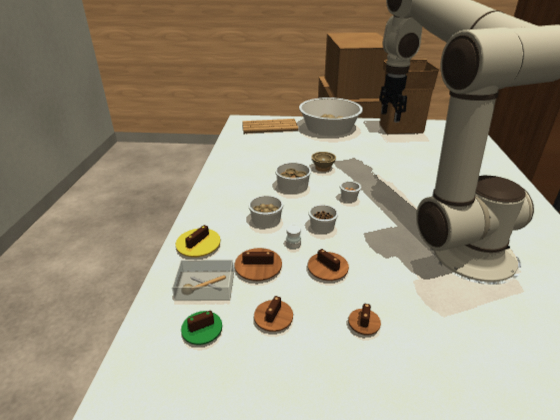

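View pics/wrist0.png

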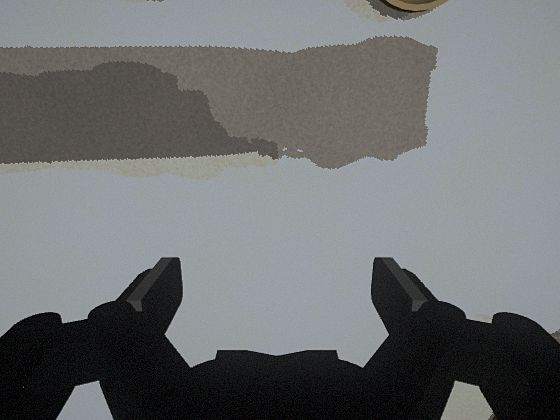

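```bash
cat > h.py <<'E'
import numpy as np, cv2
from scipy.spatial.transform import Rotation as R
from scipy.optimize import minimize
def proj(c,P):
    Rm=R.from_euler('xyz',c["orientation"],degrees=True).as_matrix()
    p=(np.atleast_2d(P)-c["xyz"])@Rm; u=p@np.array(c["intrinsics"]).T
    return u[:,:2]/u[:,2:]
def unproj(c,uv,z):
    Rm=R.from_euler('xyz',c["orientation"],degrees=True).as_matrix()
    d=np.linalg.inv(c["intrinsics"])@np.array([uv[0],uv[1],1.]); d=Rm@d
    return np.array(c["xyz"])+d*(z-c["xyz"][2])/d[2]
def circ(x,y,z,r,n=60):
    t=np.linspace(0,2*np.pi,n,endpoint=False)
    return np.c_[x+r*np.cos(t),y+r*np.sin(t),np.full(n,z)]
E
python3 - <<'E'
from workcell import get_obs, camera, spotter
import cv2,pickle
from h import *
cs={n:camera(n) for n in("scene","side")}
out={}
for n,c in cs.items():
    for t in ["lid_a_center","lid_b_center","lid_c_center","lid_d_center","tub_a_mouth","tub_b_mouth","tub_c_mouth","tub_d_mouth","glue_jar_center","half_shells_center"]:
        if t[:3] in("lid","tub") and t[4]!="a" : continue
        s=spotter.spot_in(c,t); m=spotter.trace(c,t); out[n,t]=(s,m)
        print(n,t)
        for r in s: print("  ",np.round(r["point"],3),round(r["confidence"],2),proj(c,r["point"]).round()[0])
        for r in m:
            M=r["pixels"].astype(np.uint8); print("   m",M.sum(),cv2.boundingRect(M),round(r["confidence"],2))
pickle.dump((cs,out),open("d0.pkl","wb"))
big=cv2.resize(cs["scene"]["img"][80:320,100:420],None,fx=2.5,fy=2.5,interpolation=cv2.INTER_CUBIC)
cv2.imwrite("pics/crop_scene.png",big[:,:,::-1])
big=cv2.resize(cs["side"]["img"][140:350,150:410],None,fx=2.8,fy=2.8,interpolation=cv2.INTER_CUBIC)
cv2.imwrite("pics/crop_side.png",big[:,:,::-1])
E
```

```text
scene lid_a_center
   [0.376 0.287 0.019] 0.53 [275. 108.]
   m 314 (264, 93, 22, 20) 0.82
scene tub_a_mouth
   [ 0.361 -0.302  0.036] 0.67 [164. 225.]
   m 602 (152, 211, 26, 29) 0.62
scene glue_jar_center
   [ 0.56  -0.022  0.052] 0.69 [273. 185.]
   m 292 (267, 175, 16, 22) 0.77
scene half_shells_center
   [ 0.453 -0.541  0.044] 0.91 [134. 305.]
   [0.6   0.284 0.021] 0.26 [331. 133.]
   m 1180 (115, 285, 40, 39) 0.57
side lid_a_center
   [0.372 0.313 0.019] 0.96 [363. 323.]
   [ 0.365 -0.278  0.043] 0.29 [350. 191.]
   m 748 (348, 304, 33, 32) 0.66
side tub_a_mouth
   [ 0.364 -0.279  0.045] 0.8 [350. 190.]
   m 375 (340, 181, 21, 22) 0.74
   m 925 (276, 163, 35, 32) 0.32
side glue_jar_center
   [0.559 0.009 0.042] 0.57 [293. 237.]
   m 323 (286, 226, 16, 23) 0.71
side half_shells_center
   [ 0.462 -0.519  0.045] 0.55 [323. 160.]
   m 365 (312, 152, 24, 20) 0.84
   m 1041 (253, 297, 40, 35) 0.26
```

View pics/crop_scene.png

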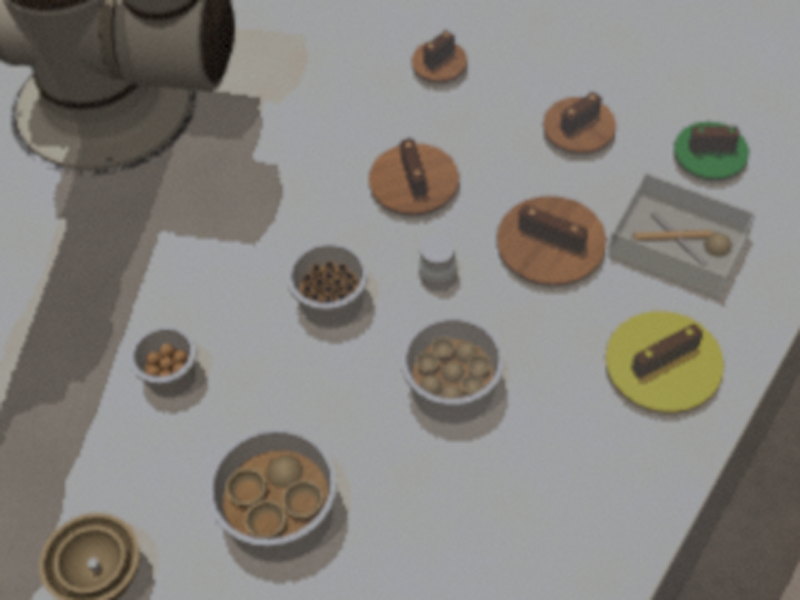

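View pics/crop_side.png

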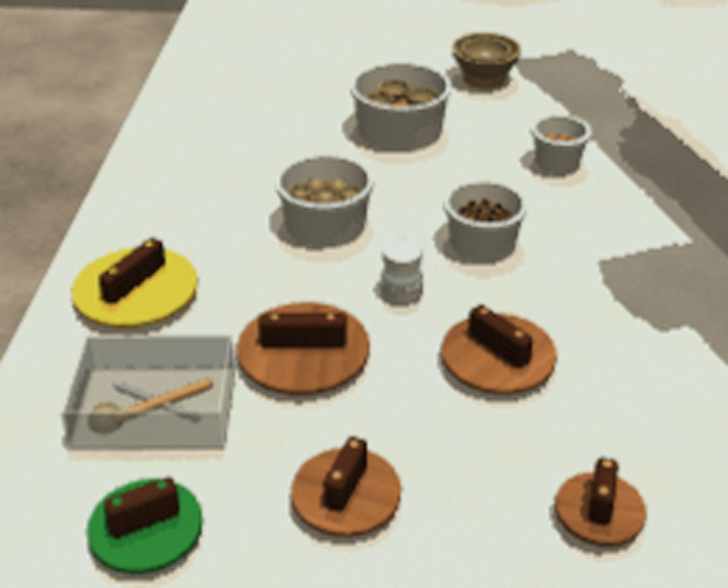

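```bash
cat > fit0.py <<'E'
import pickle
from h import *
cs,out=pickle.load(open("d0.pkl","rb"))
lids={'a':((440,62),.080,.050),'b':((580,125),.100,.062),'c':((414,178),.120,.076),'d':((551,240),.140,.090)}
tubs={'a':((165,354),.056,.066,.078),'b':((328,278),.062,.086,.098),'c':((453,360),.068,.106,.118),'d':((275,488),.074,.126,.138)}
S=4
def crop(c,uv,h=40):
    u0,v0=int(uv[0]-h),int(uv[1]-h); u0=max(u0,0);v0=max(v0,0)
    return u0,v0,cv2.resize(c["img"][v0:v0+2*h,u0:u0+2*h],None,fx=S,fy=S,interpolation=cv2.INTER_CUBIC)
def poly(c,P,u0,v0,shape):
    q=(proj(c,P)-[u0,v0]+.5)*S-.5
    m=np.zeros(shape[:2],np.uint8); h=cv2.convexHull(q.astype(np.float32))
    cv2.fillConvexPoly(m,np.round(h*16).astype(np.int32),1,shift=4); return m
def box(x,y,a,L,z0=.020,z1=.056,W=.02):
    c,s=np.cos(a),np.sin(a); P=[]
    for i in(-1,1):
        for j in(-1,1):
            for z in(z0,z1): P.append([x+c*i*L/2-s*j*W/2,y+s*i*L/2+c*j*W/2,z])
    return np.array(P)
def sil(img):
    hsv=cv2.cvtColor(img,cv2.COLOR_RGB2HSV); g=img.max(2)
    return hsv
res={}
for k,(p,D,L) in lids.items():
    X0=unproj(cs["scene"],(p[0]/2.5+100,p[1]/2.5+80),.02)
    data=[]
    for n,c in cs.items():
        u0,v0,im=crop(c,proj(c,X0)[0]); hsv=cv2.cvtColor(im,cv2.COLOR_RGB2HSV)
        r,g,b=[im[:,:,i].astype(int) for i in range(3)]
        wood=((r-b)>45)&(r-b>.35*r); dark=(im.max(2)<(85 if n=="scene" else 90))
        hue=hsv[:,:,0]; wood&=(hue<16)|(hue>172)
        # keep component near centre
        u=((wood|dark)).astype(np.uint8)
        nl,lab=cv2.connectedComponents(u); cc=(proj(c,X0)[0]-[u0,v0])*S
        l=lab[int(cc[1]),int(cc[0])]; comp=lab==l
        data.append((c,u0,v0,im,comp,comp&dark))
    def cost(v,full=False):
        x,y,a=v; e=[]
        for c,u0,v0,im,comp,dk in data:
            hb=poly(c,box(x,y,a,L),u0,v0,im.shape)>0
            ds=poly(c,np.r_[circ(x,y,.02,D/2),circ(x,y,.012,D/2)],u0,v0,im.shape)>0
            al=hb|ds
            e.append((al^comp).sum()/comp.sum()+.7*(hb^dk).sum()/hb.sum())
        return sum(e) if not full else e
    best=min(((cost((X0[0],X0[1],a)),a) for a in np.radians(np.arange(0,180,10))))
    o=minimize(cost,[X0[0],X0[1],best[1]],method="Nelder-Mead",options=dict(initial_simplex=[[X0[0]+dx,X0[1]+dy,best[1]+da] for dx,dy,da in((0,0,0),(.012,0,0),(0,.012,0),(0,0,.25))],xatol=1e-5,fatol=1e-5))
    x,y,a=o.x; res['lid',k]=(x,y,np.degrees(a)); print("lid",k,np.round([x,y],4),round(np.degrees(a),1),np.round(cost(o.x,True),3))
    # per camera
    full=data
    for d in full:
        data=[d]; o2=minimize(cost,o.x,method="Nelder-Mead",options=dict(initial_simplex=[[o.x[0]+dx,o.x[1]+dy,o.x[2]+da] for dx,dy,da in((0,0,0),(.008,0,0),(0,.008,0),(0,0,.15))]))
        print("    ",np.round(o2.x[:2],4),np.degrees(o2.x[2]).round(1))
for k,(p,z,Di,Do) in tubs.items():
    X0=unproj(cs["scene"],(p[0]/2.5+100,p[1]/2.5+80),z)
    data=[]
    for n,c in cs.items():
        g=cv2.GaussianBlur(c["img"].astype(np.float32).mean(2),(0,0),.8); 
        data.append((c,g))
    def samp(c,g,x,y,d):
        q=proj(c,circ(x,y,z,d/2,120)).astype(np.float32)
        return cv2.remap(g,q[:,0].reshape(-1,1),q[:,1].reshape(-1,1),cv2.INTER_CUBIC)[:,0]
    def sc(v):
        t=0
        for c,g in data:
            rim=samp(c,g,*v,(Di+Do)/2); ins=samp(c,g,*v,Di-.010); 
            t+=np.clip(rim-ins,-20,60).mean()+ .5*rim.mean()-.5*rim.std()
        return -t
    full=data; r=[]
    for dd in(full,full[:1],full[1:]):
        data=dd
        G=[(sc((X0[0]+i,X0[1]+j)),i,j) for i in np.arange(-.02,.0201,.002) for j in np.arange(-.02,.0201,.002)]
        b=min(G); o=minimize(sc,[X0[0]+b[1],X0[1]+b[2]],method="Nelder-Mead",options=dict(initial_simplex=[[X0[0]+b[1]+i,X0[1]+b[2]+j] for i,j in((0,0),(.002,0),(0,.002))]))
        r.append(np.round(o.x,4))
    res['tub',k]=tuple(r[0]); print("tub",k,r)
pickle.dump(res,open("res0.pkl","wb"))
for n,c in cs.items():
    F=3; u0,v0,u1,v1=(140,80,400,320) if n=="scene" else (215,140,415,345)
    F=2.5 if n=="scene" else 2.9
    im=cv2.resize(c["img"][v0:v1,u0:u1],None,fx=F,fy=F,interpolation=cv2.INTER_CUBIC)[:,:,::-1].copy()
    def dr(P,col,close=True):
        q=((proj(c,P)-[u0,v0]+.5)*F-.5); cv2.polylines(im,[np.round(q*8).astype(np.int32)],close,col,1,cv2.LINE_AA,3)
    for (t,k),v in res.items():
        if t=='lid':
            dr(circ(v[0],v[1],.02,lids[k][1]/2),(255,0,0))
            b=box(v[0],v[1],np.radians(v[2]),lids[k][2]); dr(b[[1,3,7,5]],(0,255,255))
        else:
            dr(circ(*v,tubs[k][1],tubs[k][2]/2),(0,0,255)); dr(circ(*v,tubs[k][1],tubs[k][3]/2),(0,200,0))
    cv2.imwrite(f"pics/fit_{n}.png",im)
E
python3 fit0.py
```

```text
lid a [0.3683 0.3043] 83.6 [2.818 0.512]
     [0.3683 0.3043] 83.6
     [0.3682 0.3028] 81.2
lid b [0.5928 0.2987] 72.7 [4.53  0.408]
     [0.5938 0.3032] 69.9
     [0.5935 0.2982] 75.8
lid c [0.4511 0.1052] 132.9 [7.69 0.33]
     [0.447  0.1089] 132.8
     [0.4536 0.1033] 131.3
lid d [0.6557 0.1095] 5.3 [5.167 0.296]
     [0.6557 0.1095] 5.3
     [0.6561 0.1076] 5.9
tub a [array([ 0.3627, -0.297 ]), array([ 0.3618, -0.2968]), array([ 0.3638, -0.2978])]
tub b [array([ 0.4641, -0.1077]), array([ 0.4636, -0.1077]), array([ 0.4649, -0.1079])]
tub c [array([ 0.6578, -0.1344]), array([ 0.6573, -0.1339]), array([ 0.6588, -0.1356])]
tub d [array([ 0.5781, -0.372 ]), array([ 0.578 , -0.3717]), array([ 0.5787, -0.3733])]
```

View pics/fit_scene.png

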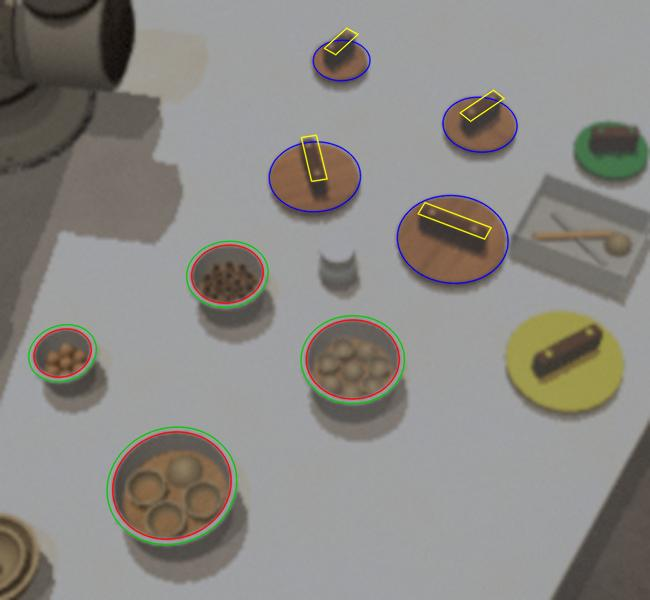

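View pics/fit_side.png

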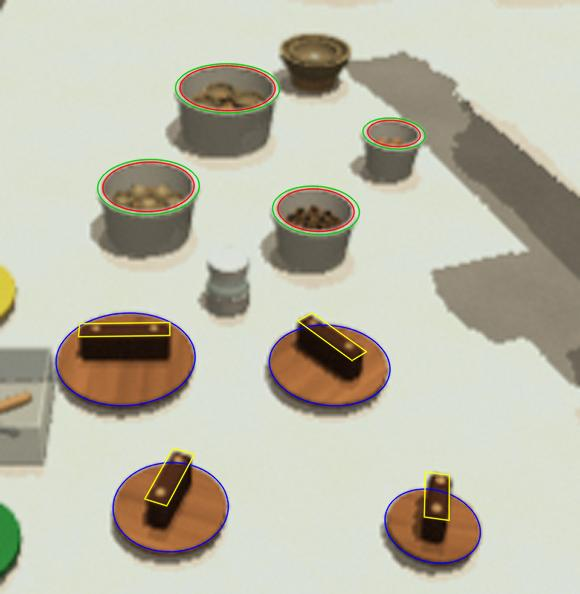

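```bash
sed -i 's/l=lab\[int(cc\[1\]),int(cc\[0\])\]; comp=lab==l/w=lab[int(cc[1])-30:int(cc[1])+30,int(cc[0])-30:int(cc[0])+30]; w=w[w>0]; comp=lab==np.bincount(w).argmax()/; s/wood=((r-b)>45)&(r-b>.35\*r)/wood=((r-b)>25)\&(r-b>.25*r)/' fit0.py; sed -i 's/<(85 if n=="scene" else 90)/<(95 if n=="scene" else 90)/' fit0.py; python3 fit0.py
```

```text
lid a [0.3676 0.3039] 75.0 [0.449 0.482]
     [0.3676 0.304 ] 83.6
     [0.3677 0.3037] 72.7
lid b [0.5941 0.2995] 75.9 [0.39  0.387]
     [0.5941 0.2995] 75.9
     [0.594  0.2995] 76.0
lid c [0.4522 0.103 ] 133.9 [0.417 0.318]
     [0.4523 0.102 ] 134.4
     [0.4526 0.1034] 133.1
lid d [0.6562 0.1084] 3.2 [0.255 0.289]
     [0.6562 0.1084] 3.1
     [0.656  0.1075] 6.4
tub a [array([ 0.3627, -0.297 ]), array([ 0.3618, -0.2968]), array([ 0.3638, -0.2978])]
tub b [array([ 0.4641, -0.1077]), array([ 0.4636, -0.1077]), array([ 0.4649, -0.1079])]
tub c [array([ 0.6578, -0.1344]), array([ 0.6573, -0.1339]), array([ 0.6588, -0.1356])]
tub d [array([ 0.5781, -0.372 ]), array([ 0.578 , -0.3717]), array([ 0.5787, -0.3733])]
```

Emit:
play_rows:
  rows:
    - [0,[0,0,0],[0,0,-8.5]]
    - [0,[0,0,0],[0,0,-8.5]]
    - [0,[0,0,0],[0,0,-8.5]]
    - [0,[0,0,0],[0,0,-8.5]]
    - [0,[0,0,0],[0,0,-8.5]]
    - [0,[0,0,0],[0,0,-8.5]]
  newtons: 60

```text
time: 1.65
ee_pos: [0.2146, -0.5064, 0.2423]
tcp_rot: [180.0, -0.0, -15.3]
wrist_force: [0.6, -0.2, 0.9]
opening: 0.0855
```

```bash
cat > go.py <<'E'
import sys
from workcell import get_obs
from h import *
# usage: go.py x y z [yaw]
o=get_obs(); p=o["ee_pos"]; psi=o["tcp_rot"][2]
print("t",round(o["time"],2),"pos",p.round(4),"rot",o["tcp_rot"].round(2),"q",o["q"].round(1),"F",o["wrist_force"].round(1),"open",round(o["opening"],4))
if len(sys.argv)>3:
    t=np.array(list(map(float,sys.argv[1:4]))); yaw=float(sys.argv[4]) if len(sys.argv)>4 else None
    for lab,ps in(("now",psi),)+((("at yaw",yaw),) if yaw is not None else ()):
        M=R.from_euler('xyz',[180,0,ps],degrees=True).as_matrix() if lab!="now" else R.from_euler('xyz',o["tcp_rot"],degrees=True).as_matrix()
        d=(t-p)@M*100; n=np.linalg.norm(d); print(lab,"shift cm",d.round(2),"len",round(n,1)," rows at4.5:",int(np.ceil(n/4.5)), "per row",(d/np.ceil(n/4.5)).round(2))
    if yaw is not None: print("turn z",round(-((yaw-psi+180)%360-180),2))
E
python3 go.py .368 .304 .2
```

```text
t 1.65 pos [ 0.2146 -0.5064  0.2423] rot [180.    -0.   -15.27] q [-67.    5.   10.1  95.1   0.   38.2] F [ 0.6 -0.2  0.9] open 0.0855
now shift cm [ -6.54 -82.22   4.23] len 82.6  rows at4.5: 19 per row [-0.34 -4.33  0.22]
```

Emit:
play_rows:
  rows:
    - [0,[-0.3,-4.3,0],[0,0,0]]
    - [0,[-0.3,-4.3,0],[0,0,0]]
    - [0,[-0.3,-4.3,0],[0,0,0]]
    - [0,[-0.3,-4.3,0],[0,0,0]]
    - [0,[-0.3,-4.3,0],[0,0,0]]
    - [0,[-0.3,-4.3,0],[0,0,0]]
    - [0,[-0.3,-4.3,0],[0,0,0]]
    - [0,[-0.3,-4.3,0],[0,0,0]]
    - [0,[-0.3,-4.3,0],[0,0,0]]
    - [0,[-0.3,-4.3,0],[0,0,0]]
    - [0,[-0.3,-4.3,0],[0,0,0]]
    - [0,[-0.3,-4.3,0],[0,0,0]]

```text
time: 2.85
ee_pos: [0.3135, 0.0152, 0.2413]
tcp_rot: [-179.8, -0.3, -15.5]
wrist_force: [1.9, -1.3, 0.1]
opening: 0.0853
```

```bash
python3 go.py .368 .304 .2
```

```text
t 2.85 pos [0.3135 0.0152 0.2413] rot [-179.84   -0.32  -15.49] q [ 2.700e+00 -2.740e+01 -1.730e+01  9.970e+01  1.000e-01  1.082e+02] F [ 1.9 -1.3  0.1] open 0.0853
now shift cm [ -2.48 -29.27   4.2 ] len 29.7  rows at4.5: 7 per row [-0.35 -4.18  0.6 ]
```

Emit:
play_rows:
  rows:
    - [0,[-0.35,-4.2,0.6],[0,0,0]]
    - [0,[-0.35,-4.2,0.6],[0,0,0]]
    - [0,[-0.35,-4.2,0.6],[0,0,0]]
    - [0,[-0.35,-4.2,0.6],[0,0,0]]
    - [0,[-0.35,-4.2,0.6],[0,0,0]]
    - [0,[-0.35,-4.2,0.6],[0,0,0]]
    - [0,[-0.35,-4.1,0.6],[0,0,0]]
    - [0,[0,0,0],[0,0,0]]

```text
time: 3.65
ee_pos: [0.3669, 0.3224, 0.1996]
tcp_rot: [-179.6, -0.7, -15.1]
wrist_force: [-1.1, -1.3, -0.2]
opening: 0.0852
```

```bash
cat > look.py <<'E'
import sys
from workcell import camera,get_obs
from h import *
# look.py name x y D L yaw : overlay lid fit in wrist view
nm,x,y,D,L,a=sys.argv[1],*map(float,sys.argv[2:7])
c=camera("wrist"); im=c["img"][:,:,::-1].copy()
def dr(P,col,cl=True): cv2.polylines(im,[np.round(proj(c,P)*8).astype(np.int32)],cl,col,1,cv2.LINE_AA,3)
dr(circ(x,y,.02,D/2),(255,0,0)); a=np.radians(a)
q=np.array([[x+np.cos(a)*i*L/2-np.sin(a)*j*.01,y+np.sin(a)*i*L/2+np.cos(a)*j*.01,.056] for i,j in((1,1),(1,-1),(-1,-1),(-1,1))]); dr(q,(0,255,255))
cv2.imwrite(f"pics/{nm}.png",im)
np.savez(f"w_{nm}.npz",img=c["img"],K=c["intrinsics"],xyz=c["xyz"],o=c["orientation"])
E
python3 go.py .3677 .3039 .2; python3 look.py la .3677 .3039 .08 .05 75
```

```text
t 3.65 pos [0.3669 0.3224 0.1996] rot [-179.63   -0.66  -15.06] q [ 41.5  -4.8  -4.4  89.7  -0.3 146.6] F [-1.1 -1.3 -0.2] open 0.0852
now shift cm [ 0.55  1.77 -0.05] len 1.9  rows at4.5: 1 per row [ 0.55  1.77 -0.05]
```

View pics/la.png

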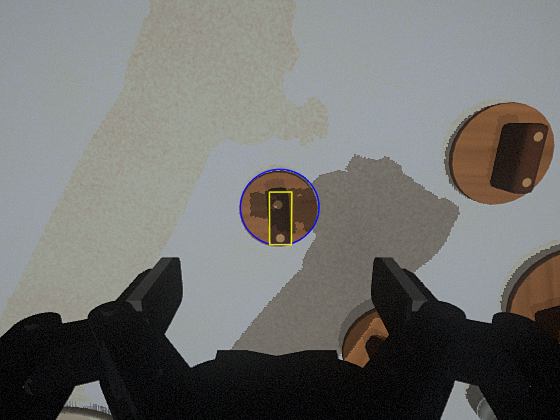

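```bash
python3 - <<'E'
s=open("go.py").read()
s=s.replace('''    if yaw is not None: print("turn z"''','''    rv=(R.from_euler('xyz',o["tcp_rot"],degrees=True).inv()*R.from_euler('xyz',[180,0,yaw if yaw is not None else psi],degrees=True)).as_rotvec(degrees=True); print("rotvec",rv.round(2))
    if yaw is not None: print("turn z"''')
open("go.py","w").write(s)
E
python3 go.py .3677 .3039 .12 -15
```

```text
t 3.7 pos [0.3667 0.3208 0.2003] rot [-179.65   -0.67  -15.08] q [ 41.4  -4.9  -4.5  89.8  -0.4 146.5] F [-1.3 -0.9  0.2] open 0.0855
now shift cm [0.44 1.65 8.03] len 8.2  rows at4.5: 2 per row [0.22 0.83 4.01]
at yaw shift cm [0.53 1.6  8.03] len 8.2  rows at4.5: 2 per row [0.27 0.8  4.02]
rotvec [-0.35 -0.67 -0.08]
turn z -0.08
```

Emit:
play_rows:
  rows:
    - [0,[0.25,0.8,2.5],[-0.35,-0.67,0]]
    - [0,[0.25,0.8,2.5],[0,0,0]]
    - [0.3,[0,0,2.0],[0,0,0]]
    - [0.3,[0,0,1],[0,0,0]]
    - [0.3,[0,0,0],[0,0,0]]

```text
time: 4.2
ee_pos: [0.3678, 0.3011, 0.1201]
tcp_rot: [-179.9, -0.1, -15.1]
wrist_force: [0.5, 0.5, 0.2]
opening: 0.0603
```

```bash
python3 go.py .3677 .3039 .038 -15
```

```text
t 4.2 pos [0.3678 0.3011 0.1201] rot [-1.7991e+02 -1.0000e-01 -1.5130e+01] q [ 39.3  -6.  -14.4  81.5  -0.  144.4] F [0.5 0.5 0.2] open 0.0603
now shift cm [-0.1  -0.26  8.21] len 8.2  rows at4.5: 2 per row [-0.05 -0.13  4.11]
at yaw shift cm [-0.08 -0.27  8.21] len 8.2  rows at4.5: 2 per row [-0.04 -0.13  4.11]
rotvec [-0.09 -0.1  -0.13]
turn z -0.13
```

Emit:
play_rows:
  rows:
    - [0.3,[-0.1,-0.25,3.0],[0,0,0]]
    - [0.3,[0,0,2.5],[0,0,0]]
    - [0.3,[0,0,1.7],[0,0,0]]
    - [0.3,[0,0,0.8],[0,0,0]]
    - [0.3,[0,0,0],[0,0,0]]

```text
time: 4.7
ee_pos: [0.3705, 0.3046, 0.0446]
tcp_rot: [-179.5, -0.4, -15.2]
wrist_force: [0.6, 0.4, -0.6]
opening: 0.0599
```

```bash
python3 go.py .3677 .3039 .038 -15; python3 look.py la2 .3677 .3039 .08 .05 75
```

```text
t 4.7 pos [0.3705 0.3046 0.0446] rot [-179.48   -0.42  -15.23] q [ 39.4  -4.4 -21.3  72.5  -0.  144.7] F [ 0.6  0.4 -0.6] open 0.0599
now shift cm [-0.26  0.15  0.66] len 0.7  rows at4.5: 1 per row [-0.26  0.15  0.66]
at yaw shift cm [-0.25  0.14  0.66] len 0.7  rows at4.5: 1 per row [-0.25  0.14  0.66]
rotvec [-0.51 -0.42 -0.23]
turn z -0.23
```

View pics/la2.png

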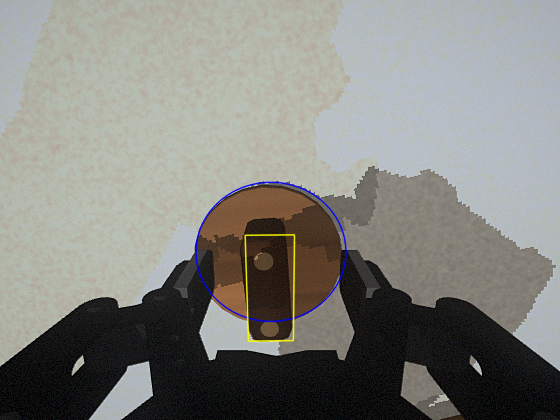

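Emit:
play_rows:
  rows:
    - [0.3,[-0.3,0.1,0.6],[-0.5,-0.4,0]]
    - [0.3,[0,0,0],[0,0,0]]
    - [1,[0,0,0],[0,0,0]]
    - [1,[0,0,0],[0,0,0]]
    - [1,[0,0,0],[0,0,0]]
    - [1,[0,0,0],[0,0,0]]
    - [1,[0,0,0],[0,0,0]]

```text
time: 5.45
ee_pos: [0.3692, 0.3061, 0.0431]
tcp_rot: [-179.7, -0.2, -15.2]
wrist_force: [-0.8, 0.9, -0.8]
opening: 0.0186
```

```bash
python3 go.py .3677 .3039 .13 -15
```

```text
t 5.45 pos [0.3692 0.3061 0.0431] rot [-179.72   -0.21  -15.23] q [ 39.7  -4.  -21.1  72.6  -0.  144.9] F [-0.8  0.9 -0.8] open 0.0186
now shift cm [-0.06  0.21 -8.7 ] len 8.7  rows at4.5: 2 per row [-0.03  0.11 -4.35]
at yaw shift cm [-0.09  0.25 -8.69] len 8.7  rows at4.5: 2 per row [-0.05  0.13 -4.35]
rotvec [-0.28 -0.21 -0.23]
turn z -0.23
```

Emit:
play_rows:
  rows:
    - [1,[0,0,-1],[0,0,0]]
    - [1,[0,0,-2],[0,0,0]]
    - [1,[0,0,-3],[0,0,0]]
    - [1,[0,0,-3],[0,0,0]]
    - [1,[0,0,-2],[0,0,0]]
    - [1,[0,0,0],[0,0,0]]

```text
time: 6.05
ee_pos: [0.3678, 0.3048, 0.159]
tcp_rot: [-179.8, -0.1, -15.2]
wrist_force: [0.2, 0.0, -0.7]
opening: 0.0189
```

```bash
cat > held.py <<'E'
import sys
from workcell import camera,get_obs
from h import *
# held.py name D L zoff [dy]: overlay expected held lid disc (top) in wrist view & scene; zoff= TCP above lid centre (m), dy=lid centre offset along tool y
nm=sys.argv[1]; D,L,zo=map(float,sys.argv[2:5]); dy=float(sys.argv[5]) if len(sys.argv)>5 else 0.
c=camera("wrist"); o=get_obs(); M=R.from_euler('xyz',o["tcp_rot"],degrees=True)
def loc(P): return M.apply(P)+o["ee_pos"]
im=c["img"][:,:,::-1].copy()
t=np.linspace(0,2*np.pi,80)
def dr(P,col): cv2.polylines(im,[np.round(proj(c,loc(P))*8).astype(np.int32)],True,col,1,cv2.LINE_AA,3)
for z,col in((zo-.008,(255,0,0)),(zo+0.0,(0,255,0))): dr(np.c_[D/2*np.cos(t),dy+D/2*np.sin(t),np.full(80,z)],col)
q=np.array([[i*.01,dy+j*L/2,zo-.028] for i,j in((1,1),(1,-1),(-1,-1),(-1,1))]); dr(q,(0,255,255))
cv2.imwrite(f"pics/{nm}.png",im)
E
python3 go.py .3627 -.297 .15; python3 held.py ha .08 .05 .015 .002
```

```text
t 6.05 pos [0.3678 0.3048 0.159 ] rot [-1.7981e+02 -1.4000e-01 -1.5230e+01] q [ 39.7  -6.  -10.1  85.7  -0.  144.9] F [ 0.2  0.  -0.7] open 0.0189
now shift cm [15.32 58.21  0.75] len 60.2  rows at4.5: 14 per row [1.09 4.16 0.05]
rotvec [-0.19 -0.14  0.  ]
```

View pics/ha.png

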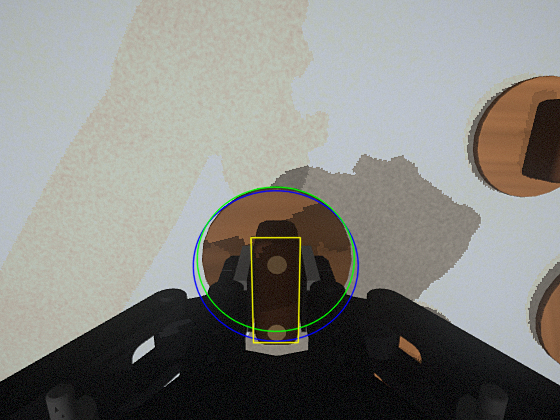

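Emit:
play_rows:
  rows:
    - [1,[0.5,2,0],[0,0,0]]
    - [1,[1,4,0],[0,0,0]]
    - [1,[1.1,4.2,0],[0,0,0]]
    - [1,[1.1,4.2,0],[0,0,0]]
    - [1,[1.1,4.2,0],[0,0,0]]
    - [1,[1.1,4.2,0],[0,0,0]]
    - [1,[1.1,4.2,0],[0,0,0]]
    - [1,[1.1,4.2,0],[0,0,0]]
    - [1,[1.1,4.2,0],[0,0,0]]
    - [1,[1.1,4.2,0],[0,0,0]]
    - [1,[1.1,4.2,0],[0,0,0]]
    - [1,[1,4,0],[0,0,0]]

```text
time: 7.3
ee_pos: [0.3558, -0.2035, 0.143]
tcp_rot: [179.9, 0.6, -14.7]
wrist_force: [1.0, 1.0, -0.7]
opening: 0.0191
```

```bash
sed -i 's/zo-.008,(255/zo+.008,(255/; s/zo+0.0,(0/zo+.016,(0/' held.py; python3 go.py .3627 -.297 .15 -15
```

```text
t 7.3 pos [ 0.3558 -0.2035  0.143 ] rot [179.86   0.61 -14.67] q [-29.6 -14.6 -19.2  86.   -0.3  75.1] F [ 1.   1.  -0.7] open 0.0191
now shift cm [ 3.02  8.87 -0.71] len 9.4  rows at4.5: 3 per row [ 1.01  2.96 -0.24]
at yaw shift cm [ 3.08  8.85 -0.7 ] len 9.4  rows at4.5: 3 per row [ 1.03  2.95 -0.23]
rotvec [0.15 0.61 0.33]
turn z 0.33
```

Emit:
play_rows:
  rows:
    - [1,[1,2.9,-0.2],[0.15,0.6,0.3]]
    - [1,[0.8,2.5,-0.2],[0,0,0]]
    - [1,[0.4,1.0,0],[0,0,0]]
    - [1,[0,0,0],[0,0,0]]
    - [1,[0,0,0],[0,0,0]]

```text
time: 7.8
ee_pos: [0.357, -0.2762, 0.1404]
tcp_rot: [-179.8, 0.5, -15.4]
wrist_force: [0.5, 0.4, -1.0]
opening: 0.0187
```

```bash
python3 go.py .3627 -.297 .12 -15
```

```text
t 7.8 pos [ 0.357  -0.2762  0.1404] rot [-179.81    0.48  -15.41] q [-37.7  -8.9 -14.6  84.7  -0.   67.7] F [ 0.5  0.4 -1. ] open 0.0187
now shift cm [1.12 1.86 2.03] len 3.0  rows at4.5: 1 per row [1.12 1.86 2.03]
at yaw shift cm [1.09 1.87 2.04] len 3.0  rows at4.5: 1 per row [1.09 1.87 2.04]
rotvec [-0.19  0.48 -0.41]
turn z -0.41
```

Emit:
play_rows:
  rows:
    - [1,[1.1,1.7,0.5],[-0.2,0.5,-0.4]]
    - [1,[0.2,0.2,0.5],[0,0,0]]
    - [1,[0,0,0.5],[0,0,0]]
    - [1,[0,0,0],[0,0,0]]

```text
time: 8.2
ee_pos: [0.3648, -0.2935, 0.1238]
tcp_rot: [-179.9, 0.1, -14.8]
wrist_force: [-0.1, 0.5, -0.6]
opening: 0.0188
```

```bash
python3 go.py .363 -.295 .11 -15;  python3 held.py ha2 .08 .05 .015 .002
```

```text
t 8.2 pos [ 0.3648 -0.2935  0.1238] rot [-1.7991e+02  8.0000e-02 -1.4750e+01] q [-38.9  -6.8 -14.7  82.3   0.   65.9] F [-0.1  0.5 -0.6] open 0.0188
now shift cm [-0.13  0.19  1.38] len 1.4  rows at4.5: 1 per row [-0.13  0.19  1.38]
at yaw shift cm [-0.14  0.19  1.38] len 1.4  rows at4.5: 1 per row [-0.14  0.19  1.38]
rotvec [-0.09  0.08  0.25]
turn z 0.25
```

View pics/ha2.png

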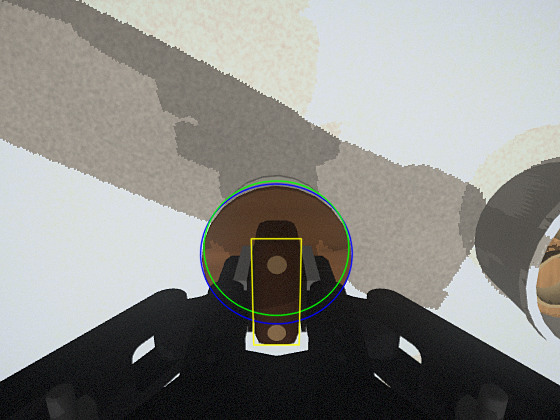

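Emit:
play_rows:
  rows:
    - [1,[-0.15,0.2,0.5],[-0.1,0.1,0.2]]
    - [1,[0,0.1,0.5],[0,0,0]]
    - [1,[0,0,0.5],[0,0,0]]
    - [1,[0,0,0],[0,0,0]]

```text
time: 8.65
ee_pos: [0.3625, -0.2951, 0.1085]
tcp_rot: [180.0, -0.1, -14.9]
wrist_force: [-0.3, -0.5, -0.8]
opening: 0.019
```

```bash
python3 go.py .363 -.295 .087 -15; python3 - <<'E'
from workcell import camera
import pickle
from h import *
for n,b in(("scene",(130,190,210,260)),("side",(315,160,385,215))):
    c=camera(n); im=c["img"]
    cv2.imwrite(f"pics/pa_{n}.png",cv2.resize(im[b[1]:b[3],b[0]:b[2]],None,fx=6,fy=6,interpolation=cv2.INTER_CUBIC)[:,:,::-1])
E
```

```text
t 8.65 pos [ 0.3625 -0.2951  0.1085] rot [ 1.7997e+02 -8.0000e-02 -1.4900e+01] q [-39.2  -6.9 -16.5  80.4   0.   65.7] F [-0.3 -0.5 -0.8] open 0.019
now shift cm [ 0.04 -0.02  2.15] len 2.1  rows at4.5: 1 per row [ 0.04 -0.02  2.15]
at yaw shift cm [ 0.05 -0.02  2.15] len 2.1  rows at4.5: 1 per row [ 0.05 -0.02  2.15]
rotvec [ 0.03 -0.08  0.1 ]
turn z 0.1
```

View pics/pa_side.png

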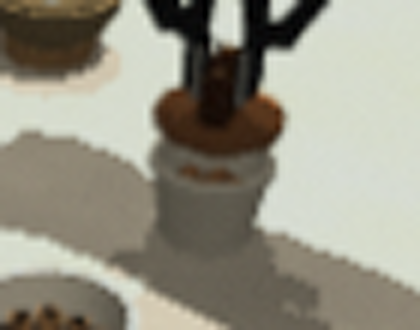

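View pics/pa_scene.png

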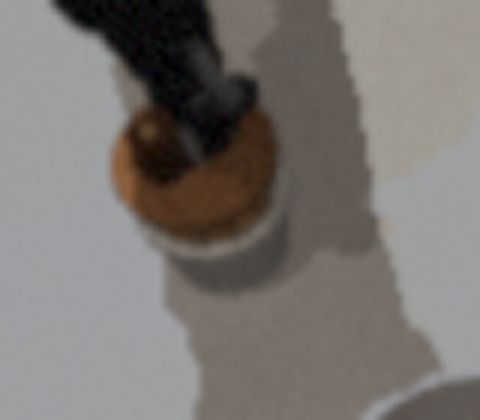

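Emit:
play_rows:
  rows:
    - [1,[0,0,0.6],[0,0,0]]
    - [1,[0,0,0.6],[0,0,0]]
    - [1,[0,0,0.4],[0,0,0]]
    - [1,[0,0,0.3],[0,0,0]]
    - [1,[0,0,0.0],[0,0,0]]

```text
time: 9.25
ee_pos: [0.3628, -0.2955, 0.0885]
tcp_rot: [179.9, -0.1, -14.9]
wrist_force: [-0.1, -0.2, -0.6]
opening: 0.0186
```

```bash
python3 go.py .363 -.295 .087 -15
```

```text
t 9.25 pos [ 0.3628 -0.2955  0.0885] rot [ 1.7995e+02 -1.3000e-01 -1.4910e+01] q [-39.2  -6.6 -18.4  78.1   0.   65.7] F [-0.1 -0.2 -0.6] open 0.0186
now shift cm [ 0.   -0.05  0.15] len 0.2  rows at4.5: 1 per row [ 0.   -0.05  0.15]
at yaw shift cm [ 0.   -0.05  0.15] len 0.2  rows at4.5: 1 per row [ 0.   -0.05  0.15]
rotvec [ 0.05 -0.13  0.09]
turn z 0.09
```

Plug is in the mouth without contact forces; a last press down and then release.

Emit:
play_rows:
  rows:
    - [1,[0,0,0.3],[0,0,0]]
    - [1,[0,0,0.2],[0,0,0]]
    - [1,[0,0,0],[0,0,0]]

```text
time: 9.55
ee_pos: [0.3633, -0.296, 0.088]
tcp_rot: [179.8, -0.3, -14.9]
wrist_force: [-0.0, 0.1, -1.4]
opening: 0.0188
```

```bash
python3 go.py .363 -.295 .087 -15
```

```text
t 9.55 pos [ 0.3633 -0.296   0.088 ] rot [179.85  -0.33 -14.92] q [-39.2  -6.7 -18.5  77.8  -0.   65.8] F [-0.   0.1 -1.4] open 0.0188
now shift cm [-0.06 -0.09  0.1 ] len 0.1  rows at4.5: 1 per row [-0.06 -0.09  0.1 ]
at yaw shift cm [-0.06 -0.09  0.1 ] len 0.1  rows at4.5: 1 per row [-0.06 -0.09  0.1 ]
rotvec [ 0.15 -0.33  0.08]
turn z 0.08
```

Emit:
play_rows:
  rows:
    - [0.6,[0,0,0],[0,0,0]]
    - [0.6,[0,0,0],[0,0,0]]
    - [0.4,[0,0,0],[0,0,0]]
    - [0.4,[0,0,-1],[0,0,0]]
    - [0.4,[0,0,-3],[0,0,0]]
    - [0.4,[0,0,-4],[0,0,0]]
    - [0.4,[0,0,-4],[0,0,0]]
    - [0.3,[-1,-2,0],[0,0,0]]
    - [0.3,[-1.2,-4,0],[0,0,0]]

```text
time: 10.45
ee_pos: [0.3565, -0.2328, 0.2141]
tcp_rot: [179.9, -0.3, -15.2]
wrist_force: [-0.3, 0.5, -0.4]
opening: 0.0597
```

```bash
cat > chk.py <<'E'
import sys
from workcell import camera
from h import *
nm=sys.argv[1]; x,y,z,Dt,D=map(float,sys.argv[2:7]) # expected lid home at tub (x,y), rim z
ims=[]
for n in("scene","side"):
    c=camera(n); p=proj(c,[x,y,z])[0]; h=32; u0,v0=int(p[0]-h),int(p[1]-h); F=6
    im=cv2.resize(c["img"][v0:v0+2*h,u0:u0+2*h],None,fx=F,fy=F,interpolation=cv2.INTER_CUBIC)[:,:,::-1].copy(); raw=im.copy()
    for r,zz,col in((Dt/2,z,(0,200,0)),(D/2,z+.008,(255,0,0))):
        q=(proj(c,circ(x,y,zz,r))-[u0,v0]+.5)*F-.5; cv2.polylines(im,[np.round(q*8).astype(np.int32)],True,col,1,cv2.LINE_AA,3)
    ims.append(im)
cv2.imwrite(f"pics/{nm}.png",np.hstack(ims))
E
python3 chk.py ca .3627 -.297 .056 .078 .08; python3 go.py .5941 .2995 .18 -14
```

```text
t 10.55 pos [ 0.3565 -0.2297  0.2148] rot [179.9   -0.35 -14.89] q [-32.8 -13.  -10.   92.7   0.   72.1] F [ 1.2 -0.4  0.1] open 0.0604
now shift cm [  9.34 -57.26   3.44] len 58.1  rows at4.5: 13 per row [ 0.72 -4.4   0.26]
at yaw shift cm [ 10.25 -57.1    3.48] len 58.1  rows at4.5: 13 per row [ 0.79 -4.39  0.27]
rotvec [ 0.11 -0.35 -0.89]
turn z -0.89
```

View pics/ca.png

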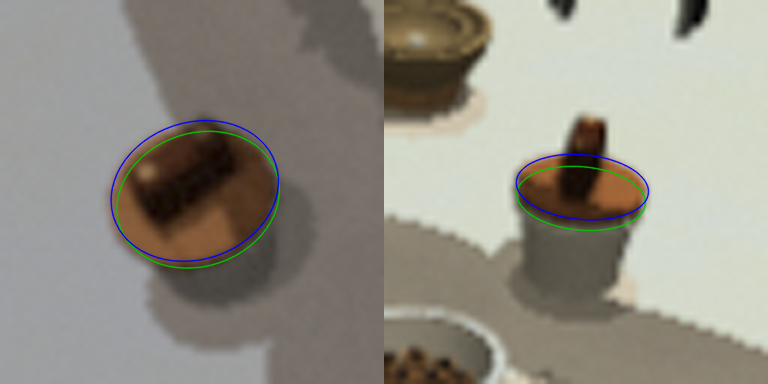

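Emit:
play_rows:
  rows:
    - [0.3,[0.8,-4.4,0],[0,0,0]]
    - [0.3,[0.8,-4.4,0],[0,0,0]]
    - [0.3,[0.8,-4.4,0],[0,0,0]]
    - [0.3,[0.8,-4.4,0],[0,0,0]]
    - [0.3,[0.8,-4.4,0],[0,0,0]]
    - [0.3,[0.8,-4.4,0],[0,0,0]]
    - [0.3,[0.8,-4.4,0],[0,0,0]]
    - [0.3,[0.8,-4.4,0],[0,0,0]]
    - [0.3,[0.8,-4.4,0],[0,0,0]]
    - [0.3,[0.8,-4.4,0],[0,0,0]]
    - [0.3,[0.8,-3,0],[0,0,0]]
    - [0.3,[0.4,-1,0],[0,0,0]]

```text
time: 11.75
ee_pos: [0.5786, 0.2251, 0.2189]
tcp_rot: [179.8, -0.8, -15.2]
wrist_force: [0.8, -0.3, 0.1]
opening: 0.0599
```

```bash
python3 go.py .5941 .2995 .12 -14; python3 look.py lb .5941 .2995 .1 .062 76
```

```text
t 11.75 pos [0.5786 0.2251 0.2189] rot [179.81  -0.79 -15.18] q [ 21.5  14.   17.7  93.2  -0.6 126.7] F [ 0.8 -0.3  0.1] open 0.0599
now shift cm [-0.59 -7.62  9.85] len 12.5  rows at4.5: 3 per row [-0.2  -2.54  3.28]
at yaw shift cm [-0.29 -7.59  9.89] len 12.5  rows at4.5: 3 per row [-0.1  -2.53  3.3 ]
rotvec [ 0.2  -0.79 -1.18]
turn z -1.18
```

View pics/lb.png

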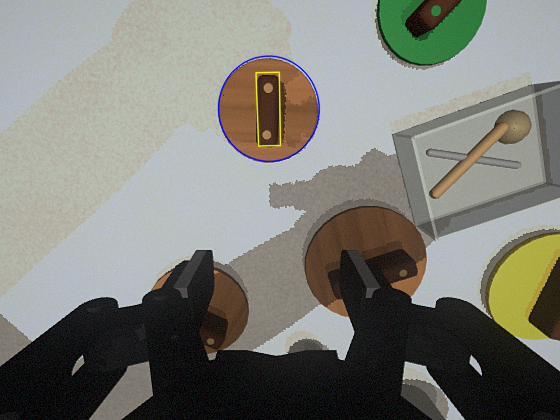

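Emit:
play_rows:
  rows:
    - [0.3,[-0.1,-2.8,2],[0.2,-0.8,-1.2]]
    - [0.3,[-0.1,-2.8,3],[0,0,0]]
    - [0.3,[-0.1,-1.5,3],[0,0,0]]
    - [0.3,[0,-0.5,1.5],[0,0,0]]
    - [0.3,[0,0,0],[0,0,0]]

```text
time: 12.3
ee_pos: [0.5973, 0.3003, 0.1221]
tcp_rot: [-180.0, -0.1, -14.0]
wrist_force: [-0.5, -0.4, 0.2]
opening: 0.06
```

```bash
python3 go.py .5936 .2995 .040 -14
```

```text
t 12.3 pos [0.5973 0.3003 0.1221] rot [-1.7999e+02 -5.0000e-02 -1.3950e+01] q [ 26.7  20.7  15.3  84.6  -0.  130.7] F [-0.5 -0.4  0.2] open 0.06
now shift cm [-0.35  0.17  8.21] len 8.2  rows at4.5: 2 per row [-0.17  0.08  4.1 ]
at yaw shift cm [-0.34  0.16  8.21] len 8.2  rows at4.5: 2 per row [-0.17  0.08  4.11]
rotvec [-0.01 -0.05  0.05]
turn z 0.05
```

Emit:
play_rows:
  rows:
    - [0.3,[-0.35,0.1,3.0],[0,0,0]]
    - [0.3,[0,0,2.5],[0,0,0]]
    - [0.3,[0,0,1.7],[0,0,0]]
    - [0.3,[0,0,0.8],[0,0,0]]
    - [0.3,[0,0,0],[0,0,0]]

```text
time: 12.8
ee_pos: [0.5967, 0.2961, 0.0485]
tcp_rot: [-179.7, -0.4, -14.2]
wrist_force: [-0.1, -0.2, 0.6]
opening: 0.0598
```

```bash
python3 go.py .5936 .2995 .040 -14
```

```text
t 12.8 pos [0.5967 0.2961 0.0485] rot [-179.74   -0.44  -14.16] q [ 2.640e+01  2.080e+01  7.400e+00  7.600e+01 -1.000e-01  1.306e+02] F [-0.1 -0.2  0.6] open 0.0598
now shift cm [-0.39 -0.25  0.85] len 1.0  rows at4.5: 1 per row [-0.39 -0.25  0.85]
at yaw shift cm [-0.38 -0.26  0.85] len 1.0  rows at4.5: 1 per row [-0.38 -0.26  0.85]
rotvec [-0.26 -0.44 -0.16]
turn z -0.16
```

Emit:
play_rows:
  rows:
    - [0.3,[-0.4,-0.3,0.6],[-0.3,-0.4,-0.2]]
    - [0.3,[0,0,0.3],[0,0,0]]
    - [0.3,[0,0,0],[0,0,0]]
    - [1,[0,0,0],[0,0,0]]
    - [1,[0,0,0],[0,0,0]]
    - [1,[0,0,0],[0,0,0]]
    - [1,[0,0,0],[0,0,0]]
    - [1,[0,0,0],[0,0,0]]

```text
time: 13.6
ee_pos: [0.5956, 0.3007, 0.045]
tcp_rot: [-179.8, -0.3, -14.0]
wrist_force: [-0.0, 0.3, -1.2]
opening: 0.0189
```

```bash
python3 go.py .5936 .2995 .13 -14
```

```text
t 13.6 pos [0.5956 0.3007 0.045 ] rot [-179.81   -0.31  -13.98] q [ 2.680e+01  2.120e+01  7.500e+00  7.590e+01 -1.000e-01  1.308e+02] F [-0.   0.3 -1.2] open 0.0189
now shift cm [-0.12  0.14 -8.51] len 8.5  rows at4.5: 2 per row [-0.06  0.07 -4.25]
at yaw shift cm [-0.17  0.16 -8.5 ] len 8.5  rows at4.5: 2 per row [-0.08  0.08 -4.25]
rotvec [-0.19 -0.31  0.02]
turn z 0.02
```

Emit:
play_rows:
  rows:
    - [1,[0,0,-1],[0,0,0]]
    - [1,[0,0,-2],[0,0,0]]
    - [1,[0,0,-3],[0,0,0]]
    - [1,[0,0,-3],[0,0,0]]
    - [1,[0,0,-2],[0,0,0]]
    - [1,[0,0,0],[0,0,0]]

```text
time: 14.2
ee_pos: [0.5939, 0.2999, 0.1601]
tcp_rot: [-179.9, -0.2, -14.0]
wrist_force: [0.2, -0.1, -1.4]
opening: 0.0186
```

```bash
python3 go.py .4641 -.1077 .15 -14; python3 held.py hb .1 .062 .017 .0014
```

```text
t 14.2 pos [0.5939 0.2999 0.1601] rot [-179.91   -0.2   -13.98] q [ 2.680e+01  2.010e+01  1.870e+01  8.840e+01 -1.000e-01  1.308e+02] F [ 0.2 -0.1 -1.4] open 0.0186
now shift cm [-2.76 42.69  0.93] len 42.8  rows at4.5: 10 per row [-0.28  4.27  0.09]
at yaw shift cm [-2.73 42.69  1.01] len 42.8  rows at4.5: 10 per row [-0.27  4.27  0.1 ]
rotvec [-0.09 -0.2   0.03]
turn z 0.02
```

View pics/hb.png

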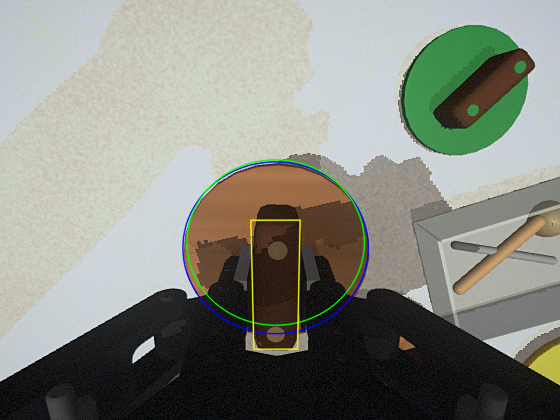

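Emit:
play_rows:
  rows:
    - [1,[-0.1,2,0],[0,0,0]]
    - [1,[-0.3,4.2,0],[0,0,0]]
    - [1,[-0.3,4.4,0],[0,0,0]]
    - [1,[-0.3,4.4,0],[0,0,0]]
    - [1,[-0.3,4.4,0],[0,0,0]]
    - [1,[-0.3,4.4,0],[0,0,0]]
    - [1,[-0.3,4.4,0],[0,0,0]]
    - [1,[-0.3,4.4,0],[0,0,0]]
    - [1,[-0.3,4.4,0],[0,0,0]]
    - [1,[-0.2,3,0],[0,0,0]]
    - [1,[-0.1,1.5,0],[0,0,0]]
    - [1,[0,0,0],[0,0,0]]

```text
time: 15.45
ee_pos: [0.4538, -0.1099, 0.1394]
tcp_rot: [179.6, 1.0, -13.8]
wrist_force: [0.5, -0.2, -2.5]
opening: 0.0189
```

```bash
python3 go.py .4644 -.1063 .13 -14
```

```text
t 15.45 pos [ 0.4538 -0.1099  0.1394] rot [179.61   1.01 -13.84] q [-13.4  -6.2 -12.4  84.8  -0.4  90.4] F [ 0.5 -0.2 -2.5] open 0.0189
now shift cm [ 0.96 -0.61  0.92] len 1.5  rows at4.5: 1 per row [ 0.96 -0.61  0.92]
at yaw shift cm [ 0.94 -0.61  0.94] len 1.5  rows at4.5: 1 per row [ 0.94 -0.61  0.94]
rotvec [0.39 1.01 0.16]
turn z 0.16
```

Emit:
play_rows:
  rows:
    - [1,[0.9,-0.6,0.3],[0.4,1,0.2]]
    - [1,[0.2,-0.1,0.5],[0,0,0]]
    - [1,[0,0,0.4],[0,0,0]]
    - [1,[0,0,0],[0,0,0]]

```text
time: 15.85
ee_pos: [0.4669, -0.1031, 0.1234]
tcp_rot: [-179.9, 0.1, -14.0]
wrist_force: [0.2, -0.4, -0.7]
opening: 0.019
```

```bash
python3 go.py .4644 -.1063 .095 -14
```

```text
t 15.85 pos [ 0.4669 -0.1031  0.1234] rot [-1.7992e+02  1.1000e-01 -1.3960e+01] q [-12.5  -5.4 -13.4  82.1   0.1  91.5] F [ 0.2 -0.4 -0.7] open 0.019
now shift cm [-0.16  0.37  2.84] len 2.9  rows at4.5: 1 per row [-0.16  0.37  2.84]
at yaw shift cm [-0.17  0.37  2.84] len 2.9  rows at4.5: 1 per row [-0.17  0.37  2.84]
rotvec [-0.08  0.11  0.04]
turn z 0.04
```

Emit:
play_rows:
  rows:
    - [1,[-0.2,0.4,0.4],[0,0.1,0]]
    - [1,[0,0.1,0.4],[0,0,0]]
    - [1,[0,0,0.3],[0,0,0]]
    - [1,[0,0,0],[0,0,0]]

```text
time: 16.25
ee_pos: [0.4636, -0.1067, 0.111]
tcp_rot: [-179.9, 0.0, -13.8]
wrist_force: [-0.2, 0.5, -1.9]
opening: 0.0189
```

```bash
python3 go.py .4644 -.1063 .095 -14
```

```text
t 16.25 pos [ 0.4636 -0.1067  0.111 ] rot [-1.7992e+02  5.0000e-02 -1.3830e+01] q [-13.   -5.7 -15.1  80.7   0.1  90.8] F [-0.2  0.5 -1.9] open 0.0189
now shift cm [ 0.07 -0.06  1.6 ] len 1.6  rows at4.5: 1 per row [ 0.07 -0.06  1.6 ]
at yaw shift cm [ 0.07 -0.06  1.6 ] len 1.6  rows at4.5: 1 per row [ 0.07 -0.06  1.6 ]
rotvec [-0.08  0.05  0.17]
turn z 0.17
```

Emit:
play_rows:
  rows:
    - [1,[0.1,0,0.5],[0,0,0]]
    - [1,[0,0,0.5],[0,0,0]]
    - [1,[0,0,0.4],[0,0,0]]
    - [1,[0,0,0.3],[0,0,0]]
    - [1,[0,0,0.2],[0,0,0]]
    - [1,[0,0,0],[0,0,0]]

```text
time: 16.85
ee_pos: [0.4652, -0.1072, 0.0957]
tcp_rot: [-179.9, -0.2, -13.9]
wrist_force: [-0.6, -0.2, -1.0]
opening: 0.0187
```

```bash
python3 go.py .4644 -.1063 .095 -14
```

```text
t 16.85 pos [ 0.4652 -0.1072  0.0957] rot [-179.92   -0.22  -13.86] q [-13.   -5.5 -16.6  78.7   0.1  90.8] F [-0.6 -0.2 -1. ] open 0.0187
now shift cm [-0.1  -0.07  0.07] len 0.1  rows at4.5: 1 per row [-0.1  -0.07  0.07]
at yaw shift cm [-0.1  -0.07  0.07] len 0.1  rows at4.5: 1 per row [-0.1  -0.07  0.07]
rotvec [-0.08 -0.22  0.14]
turn z 0.14
```

Emit:
play_rows:
  rows:
    - [0.6,[0,0,0],[0,0,0]]
    - [0.6,[0,0,0],[0,0,0]]
    - [0.4,[0,0,0],[0,0,0]]
    - [0.4,[0,0,-1],[0,0,0]]
    - [0.4,[0,0,-3],[0,0,0]]
    - [0.4,[0,0,-4],[0,0,0]]
    - [0.4,[0,0,-4],[0,0,-8]]
    - [0.3,[0,0,0],[0,0,-8.5]]
    - [0.3,[0,0,0],[0,0,-8.5]]
    - [0.3,[0,0,0],[0,0,-8.5]]
    - [0.3,[0,0,0],[0,0,-8.5]]

```text
time: 17.95
ee_pos: [0.4645, -0.1073, 0.2243]
tcp_rot: [179.9, -0.3, 28.8]
wrist_force: [-1.3, -0.3, 0.0]
opening: 0.0599
```

```bash
python3 go.py .4522 .103 .2 44; python3 chk.py cb .4641 -.1077 .062 .098 .1
```

```text
t 17.95 pos [ 0.4645 -0.1073  0.2243] rot [179.86  -0.27  28.81] q [-13.   -5.7  -2.5  92.9   0.1  48.1] F [-1.3 -0.3  0. ] open 0.0599
now shift cm [  9.04 -19.02   2.43] len 21.2  rows at4.5: 5 per row [ 1.81 -3.8   0.49]
at yaw shift cm [ 13.72 -15.98   2.43] len 21.2  rows at4.5: 5 per row [ 2.74 -3.2   0.49]
rotvec [  0.17  -0.25 -15.19]
turn z -15.19
```

View pics/cb.png

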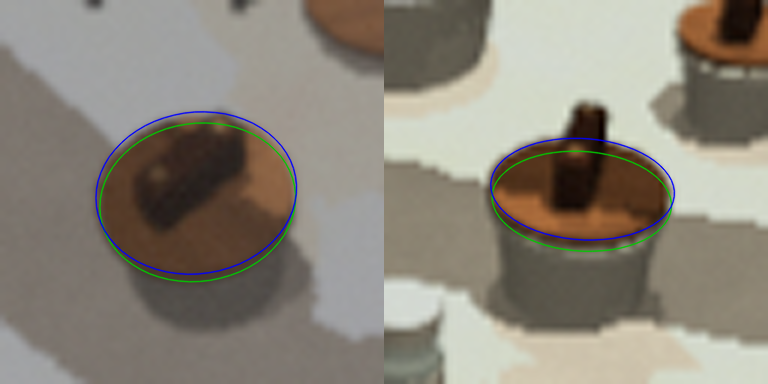

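Emit:
play_rows:
  rows:
    - [0.3,[0,0,0],[0,0,-7.5]]
    - [0.3,[0,0,0],[0,0,-7.5]]
    - [0.3,[2.7,-3.2,0.2],[0,0,0]]
    - [0.3,[2.7,-3.2,0.4],[0,0,0]]
    - [0.3,[2.7,-3.2,0.5],[0,0,0]]
    - [0.3,[2.7,-3.2,0.5],[0,0,0]]
    - [0.3,[2,-2.2,0.3],[0,0,0]]
    - [0.3,[0.7,-1,0],[0,0,0]]
    - [0.3,[0,0,0],[0,0,0]]

```text
time: 18.95
ee_pos: [0.4536, 0.1083, 0.2064]
tcp_rot: [179.8, -0.3, 41.4]
wrist_force: [-0.2, 0.2, 0.8]
opening: 0.0594
```

```bash
python3 go.py .4522 .103 .12 44; python3 look.py lc .4522 .103 .12 .076 134
```

```text
t 18.95 pos [0.4536 0.1083 0.2064] rot [179.76  -0.26  41.44] q [13.5 -7.4 -6.1 91.  -0.1 62. ] F [-0.2  0.2  0.8] open 0.0594
now shift cm [-0.5   0.27  8.63] len 8.7  rows at4.5: 2 per row [-0.25  0.13  4.32]
at yaw shift cm [-0.47  0.28  8.64] len 8.7  rows at4.5: 2 per row [-0.24  0.14  4.32]
rotvec [ 0.24 -0.26 -2.56]
turn z -2.56
```

View pics/lc.png

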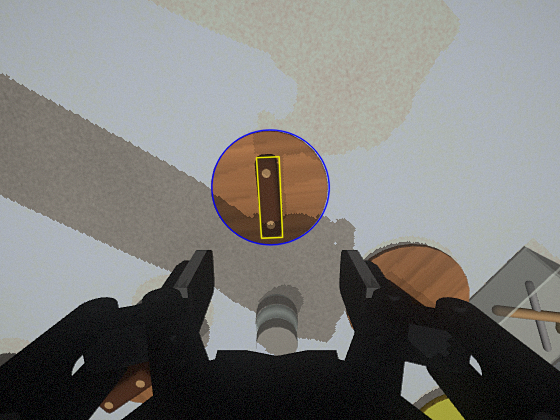

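Emit:
play_rows:
  rows:
    - [0.3,[-0.5,0.2,3],[0.2,-0.3,-4.6]]
    - [0.3,[0,0.1,3],[0,0,0]]
    - [0.3,[0,0,2],[0,0,0]]
    - [0.3,[0,0,0.5],[0,0,0]]
    - [0.3,[0,0,0],[0,0,0]]

```text
time: 19.5
ee_pos: [0.4535, 0.0981, 0.1208]
tcp_rot: [179.8, -0.0, 45.4]
wrist_force: [0.5, 0.8, -0.0]
opening: 0.0599
```

```bash
python3 go.py .4522 .103 .04 46
```

```text
t 19.5 pos [0.4535 0.0981 0.1208] rot [ 1.7982e+02 -4.0000e-02  4.5360e+01] q [ 12.3  -7.6 -15.7  81.8  -0.1  56.9] F [ 0.5  0.8 -0. ] open 0.0599
now shift cm [ 0.25 -0.46  8.08] len 8.1  rows at4.5: 2 per row [ 0.12 -0.23  4.04]
at yaw shift cm [ 0.26 -0.43  8.08] len 8.1  rows at4.5: 2 per row [ 0.13 -0.22  4.04]
rotvec [ 0.18 -0.04 -0.64]
turn z -0.64
```

Emit:
play_rows:
  rows:
    - [0.3,[0.3,-0.4,3.0],[0.2,0,-0.6]]
    - [0.3,[0,0,2.5],[0,0,0]]
    - [0.3,[0,0,1.7],[0,0,0]]
    - [0.3,[0,0,0.8],[0,0,0]]
    - [0.3,[0,0,0],[0,0,0]]

```text
time: 20.0
ee_pos: [0.4571, 0.1019, 0.0454]
tcp_rot: [179.7, -0.5, 45.5]
wrist_force: [-0.1, -0.6, 0.7]
opening: 0.0599
```

```bash
python3 go.py .4522 .103 .04 46;  python3 look.py lc2 .4522 .103 .12 .076 136
```

```text
t 20.0 pos [0.4571 0.1019 0.0454] rot [179.73  -0.47  45.53] q [ 12.6  -5.9 -22.5  72.8   0.   57. ] F [-0.1 -0.6  0.7] open 0.0599
now shift cm [-0.27 -0.43  0.53] len 0.7  rows at4.5: 1 per row [-0.27 -0.43  0.53]
at yaw shift cm [-0.26 -0.43  0.54] len 0.7  rows at4.5: 1 per row [-0.26 -0.43  0.54]
rotvec [ 0.27 -0.47 -0.47]
turn z -0.47
```

View pics/lc2.png

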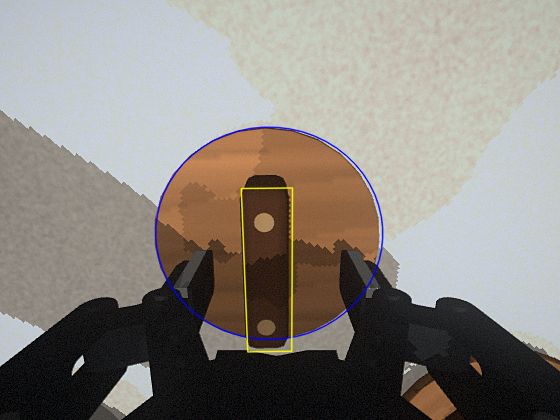

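Emit:
play_rows:
  rows:
    - [0.3,[-0.4,-0.5,0.4],[0.3,-0.5,-0.4]]
    - [0.3,[0,0,0.2],[0,0,0]]
    - [0.3,[0,0,0],[0,0,0]]
    - [1,[0,0,0],[0,0,0]]
    - [1,[0,0,0],[0,0,0]]
    - [1,[0,0,0],[0,0,0]]
    - [1,[0,0,0],[0,0,0]]
    - [1,[0,0,0],[0,0,0]]

```text
time: 20.85
ee_pos: [0.4527, 0.1031, 0.0438]
tcp_rot: [179.8, -0.2, 45.9]
wrist_force: [0.0, -0.4, -0.8]
opening: 0.0187
```

```bash
python3 go.py .4522 .103 .13 46
```

```text
t 20.85 pos [0.4527 0.1031 0.0438] rot [179.84  -0.23  45.93] q [ 12.8  -6.1 -22.9  72.9  -0.   56.9] F [ 0.  -0.4 -0.8] open 0.0187
now shift cm [-0.01 -0.01 -8.62] len 8.6  rows at4.5: 2 per row [-0.   -0.   -4.31]
at yaw shift cm [-0.04 -0.03 -8.62] len 8.6  rows at4.5: 2 per row [-0.02 -0.02 -4.31]
rotvec [ 0.16 -0.23 -0.07]
turn z -0.07
```

Emit:
play_rows:
  rows:
    - [1,[0,0,-1],[0,0,0]]
    - [1,[0,0,-2],[0,0,0]]
    - [1,[0,0,-3],[0,0,0]]
    - [1,[0,0,-3],[0,0,0]]
    - [1,[0,0,-3],[0,0,0]]
    - [1,[0,0,0],[0,0,0]]

```text
time: 21.45
ee_pos: [0.4507, 0.1026, 0.1696]
tcp_rot: [179.9, -0.1, 45.9]
wrist_force: [-0.0, 0.1, -1.4]
opening: 0.0189
```

```bash
python3 go.py .6578 -.1344 .16 46; python3 held.py hc .12 .076 .016 0
```

```text
t 21.45 pos [0.4507 0.1026 0.1696] rot [ 1.7994e+02 -8.0000e-02  4.5930e+01] q [ 12.8  -8.  -10.7  87.2  -0.   56.9] F [-0.   0.1 -1.4] open 0.0189
now shift cm [-2.62 31.37  0.99] len 31.5  rows at4.5: 7 per row [-0.37  4.48  0.14]
at yaw shift cm [-2.66 31.37  0.96] len 31.5  rows at4.5: 7 per row [-0.38  4.48  0.14]
rotvec [ 0.06 -0.08 -0.07]
turn z -0.07
```

View pics/hc.png

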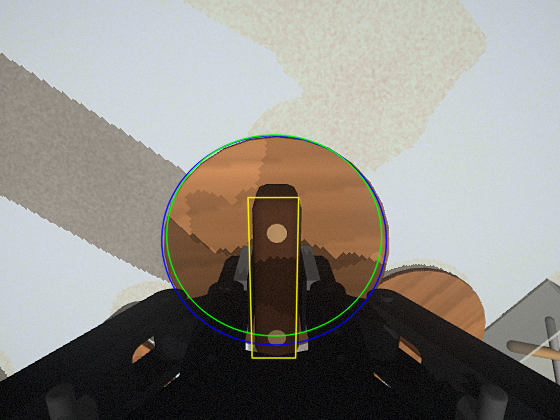

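Emit:
play_rows:
  rows:
    - [1,[-0.2,2,0],[0,0,0]]
    - [1,[-0.4,4.2,0],[0,0,0]]
    - [1,[-0.4,4.4,0],[0,0,0]]
    - [1,[-0.4,4.4,0],[0,0,0]]
    - [1,[-0.4,4.4,0],[0,0,0]]
    - [1,[-0.4,4.4,0],[0,0,0]]
    - [1,[-0.3,3.7,0],[0,0,0]]
    - [1,[-0.1,2,0],[0,0,0]]
    - [1,[0,1,0],[0,0,0]]
    - [1,[0,0,0],[0,0,0]]

```text
time: 22.5
ee_pos: [0.6549, -0.1376, 0.1547]
tcp_rot: [-179.3, 0.5, 46.1]
wrist_force: [0.4, -0.3, -2.1]
opening: 0.0188
```

```bash
python3 go.py .6578 -.1344 .13 46
```

```text
t 22.5 pos [ 0.6549 -0.1376  0.1547] rot [-179.28    0.47   46.07] q [-11.9  21.8  20.3  89.4  -0.   32.1] F [ 0.4 -0.3 -2.1] open 0.0188
now shift cm [0.45 0.02 2.47] len 2.5  rows at4.5: 1 per row [0.45 0.02 2.47]
at yaw shift cm [ 0.43 -0.01  2.47] len 2.5  rows at4.5: 1 per row [ 0.43 -0.01  2.47]
rotvec [-0.72  0.47  0.07]
turn z 0.07
```

Emit:
play_rows:
  rows:
    - [1,[0.4,0,0.6],[-0.7,0.5,0]]
    - [1,[0,0,1],[0,0,0]]
    - [1,[0,0,0.8],[0,0,0]]
    - [1,[0,0,0.3],[0,0,0]]
    - [1,[0,0,0],[0,0,0]]

```text
time: 23.0
ee_pos: [0.6548, -0.1328, 0.1227]
tcp_rot: [-179.7, 0.2, 46.1]
wrist_force: [0.2, 0.1, -1.2]
opening: 0.019
```

```bash
python3 go.py .6578 -.1344 .10 46
```

```text
t 23.0 pos [ 0.6548 -0.1328  0.1227] rot [-1.7966e+02  1.5000e-01  4.6120e+01] q [-11.5  21.   15.8  85.2   0.1  32.4] F [ 0.2  0.1 -1.2] open 0.019
now shift cm [0.1  0.34 2.27] len 2.3  rows at4.5: 1 per row [0.1  0.34 2.27]
at yaw shift cm [0.09 0.33 2.27] len 2.3  rows at4.5: 1 per row [0.09 0.33 2.27]
rotvec [-0.34  0.15  0.12]
turn z 0.12
```

Emit:
play_rows:
  rows:
    - [1,[0.1,0.4,0.3],[-0.3,0.2,0]]
    - [1,[0,0.1,0.4],[0,0,0]]
    - [1,[0,0,0.3],[0,0,0]]
    - [1,[0,0,0],[0,0,0]]

```text
time: 23.4
ee_pos: [0.6597, -0.1356, 0.1128]
tcp_rot: [180.0, -0.1, 46.1]
wrist_force: [-0.0, 0.0, -1.6]
opening: 0.0187
```

```bash
python3 go.py .6578 -.1344 .10 46
```

```text
t 23.4 pos [ 0.6597 -0.1356  0.1128] rot [ 1.7996e+02 -1.0000e-01  4.6150e+01] q [-11.6  21.4  15.2  83.7   0.1  32.2] F [-0.   0.  -1.6] open 0.0187
now shift cm [-0.05 -0.22  1.27] len 1.3  rows at4.5: 1 per row [-0.05 -0.22  1.27]
at yaw shift cm [-0.05 -0.21  1.28] len 1.3  rows at4.5: 1 per row [-0.05 -0.21  1.28]
rotvec [ 0.04 -0.1   0.15]
turn z 0.15
```

Emit:
play_rows:
  rows:
    - [1,[0,-0.2,0.4],[0,0,0]]
    - [1,[0,0,0.4],[0,0,0]]
    - [1,[0,0,0.4],[0,0,0]]
    - [1,[0,0,0.3],[0,0,0]]
    - [1,[0,0,0],[0,0,0]]

```text
time: 23.9
ee_pos: [0.6586, -0.1342, 0.1009]
tcp_rot: [179.7, -0.2, 46.1]
wrist_force: [-0.4, -0.0, -1.7]
opening: 0.0191
```

```bash
python3 go.py .6578 -.1344 .10 46
```

```text
t 23.9 pos [ 0.6586 -0.1342  0.1009] rot [179.74  -0.23  46.14] q [-11.5  21.   13.4  82.    0.1  32.3] F [-0.4 -0.  -1.7] open 0.0191
now shift cm [-0.07 -0.04  0.09] len 0.1  rows at4.5: 1 per row [-0.07 -0.04  0.09]
at yaw shift cm [-0.07 -0.04  0.09] len 0.1  rows at4.5: 1 per row [-0.07 -0.04  0.09]
rotvec [ 0.26 -0.23  0.14]
turn z 0.14
```

Emit:
play_rows:
  rows:
    - [0.6,[0,0,0],[0,0,0]]
    - [0.6,[0,0,0],[0,0,0]]
    - [0.4,[0,0,0],[0,0,0]]
    - [0.4,[0,0,-1],[0,0,0]]
    - [0.4,[0,0,-3],[0,0,0]]
    - [0.4,[0,0,-4],[0,0,0]]
    - [0.4,[0,0,-3],[0,0,-8]]
    - [0.3,[0,0,0],[0,0,-8.5]]
    - [0.3,[0,0,0],[0,0,-8.5]]
    - [0.3,[0,0,0],[0,0,-8.5]]
    - [0.3,[0,0,0],[0,0,-8.5]]
    - [0.3,[0,0,0],[0,0,-8.5]]

```text
time: 25.1
ee_pos: [0.6579, -0.1342, 0.2204]
tcp_rot: [179.5, 0.1, 97.4]
wrist_force: [-0.9, 0.7, 0.1]
opening: 0.0599
```

```bash
python3 go.py .6562 .1084 .2 94; python3 chk.py cc .6578 -.1344 .068 .118 .12
```

```text
t 25.1 pos [ 0.6579 -0.1342  0.2204] rot [1.7951e+02 1.1000e-01 9.7400e+01] q [-11.5  21.7  27.5  95.3   0.1 -19. ] F [-0.9  0.7  0.1] open 0.0599
now shift cm [24.08  2.94  2.02] len 24.3  rows at4.5: 6 per row [4.01 0.49 0.34]
at yaw shift cm [24.21  1.52  2.04] len 24.3  rows at4.5: 6 per row [4.04 0.25 0.34]
rotvec [0.49 0.1  3.4 ]
turn z 3.4
```

View pics/cc.png

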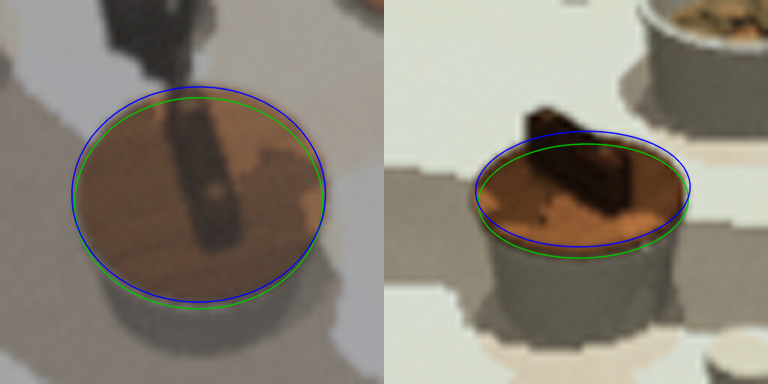

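Emit:
play_rows:
  rows:
    - [0.3,[4,0.4,0],[0.5,0,3.4]]
    - [0.3,[4,0.3,0.2],[0,0,0]]
    - [0.3,[4,0.3,0.2],[0,0,0]]
    - [0.3,[4,0.3,0.2],[0,0,0]]
    - [0.3,[4,0.3,0.2],[0,0,0]]
    - [0.3,[3,0.2,0.2],[0,0,0]]
    - [0.3,[1.2,0.2,0],[0,0,0]]
    - [0.3,[0,0,0],[0,0,0]]

```text
time: 26.0
ee_pos: [0.6636, 0.1158, 0.2113]
tcp_rot: [179.9, 0.1, 91.2]
wrist_force: [-0.4, -0.2, 0.4]
opening: 0.06
```

```bash
python3 go.py .6562 .1084 .12 94; python3 look.py ld .6562 .1084 .14 .09 4
```

```text
t 26.0 pos [0.6636 0.1158 0.2113] rot [1.7995e+02 1.2000e-01 9.1170e+01] q [10.  22.3 27.3 95.  -0.1  8.8] F [-0.4 -0.2  0.4] open 0.06
now shift cm [-0.71 -0.76  9.14] len 9.2  rows at4.5: 3 per row [-0.24 -0.25  3.05]
at yaw shift cm [-0.69 -0.79  9.13] len 9.2  rows at4.5: 3 per row [-0.23 -0.26  3.04]
rotvec [ 0.05  0.12 -2.83]
turn z -2.83
```

View pics/ld.png

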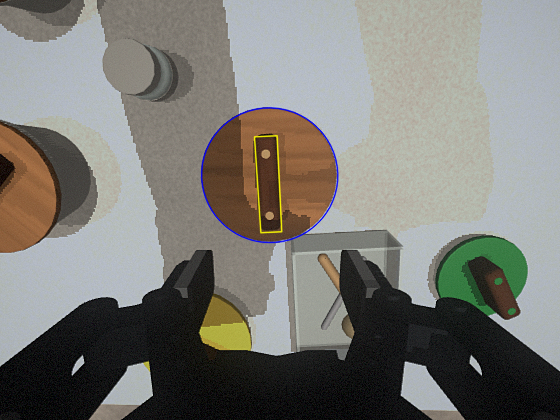

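Emit:
play_rows:
  rows:
    - [0.3,[-0.7,-0.7,3],[0,0.1,-3.5]]
    - [0.3,[0,-0.1,3],[0,0,0]]
    - [0.3,[0,0,2],[0,0,0]]
    - [0.3,[0,0,0.5],[0,0,0]]
    - [0.3,[0,0,0],[0,0,0]]

```text
time: 26.55
ee_pos: [0.6569, 0.0997, 0.1265]
tcp_rot: [179.7, 0.1, 94.0]
wrist_force: [0.7, -0.2, 0.2]
opening: 0.0595
```

```bash
python3 go.py .6562 .1084 .04 95
```

```text
t 26.55 pos [0.6569 0.0997 0.1265] rot [1.7974e+02 1.0000e-01 9.3980e+01] q [ 8.7 19.8 14.7 84.6 -0.1  4.7] F [ 0.7 -0.2  0.2] open 0.0595
now shift cm [ 0.89 -0.04  8.64] len 8.7  rows at4.5: 2 per row [ 0.44 -0.02  4.32]
at yaw shift cm [0.87 0.01 8.65] len 8.7  rows at4.5: 2 per row [0.44 0.01 4.32]
rotvec [ 0.26  0.1  -1.02]
turn z -1.02
```

Emit:
play_rows:
  rows:
    - [0.3,[0.8,0,3.0],[0.3,0.1,-1]]
    - [0.3,[0,0,2.5],[0,0,0]]
    - [0.3,[0,0,1.7],[0,0,0]]
    - [0.3,[0,0,0.8],[0,0,0]]
    - [0.3,[0,0,0],[0,0,0]]

```text
time: 27.05
ee_pos: [0.6607, 0.1045, 0.0523]
tcp_rot: [179.5, -0.0, 94.6]
wrist_force: [-0.1, 0.3, 0.4]
opening: 0.0598
```

```bash
python3 go.py .6562 .1084 .04 95;  python3 look.py ld2 .6562 .1084 .14 .09 5
```

```text
t 27.05 pos [0.6607 0.1045 0.0523] rot [ 1.7949e+02 -1.0000e-02  9.4600e+01] q [ 9.  21.1  8.2 76.5 -0.   4.4] F [-0.1  0.3  0.4] open 0.0598
now shift cm [ 0.43 -0.43  1.22] len 1.4  rows at4.5: 1 per row [ 0.43 -0.43  1.22]
at yaw shift cm [ 0.43 -0.41  1.23] len 1.4  rows at4.5: 1 per row [ 0.43 -0.41  1.23]
rotvec [ 0.51 -0.01 -0.4 ]
turn z -0.4
```

View pics/ld2.png

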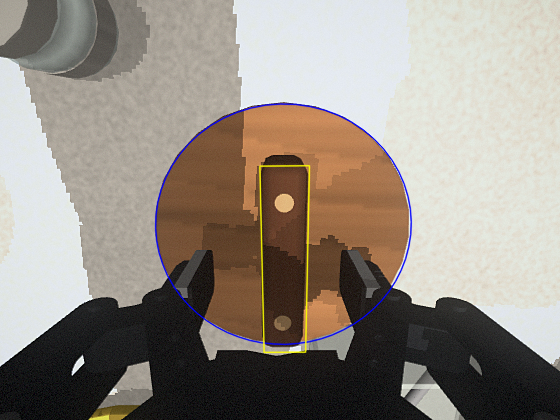

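Emit:
play_rows:
  rows:
    - [0.3,[0.4,-0.5,0.6],[0.5,0,0]]
    - [0.3,[0,0,0.5],[0,0,0]]
    - [0.3,[0,0,0.2],[0,0,0]]
    - [0.3,[0,0,0],[0,0,0]]

```text
time: 27.5
ee_pos: [0.6572, 0.1085, 0.0431]
tcp_rot: [179.7, -0.0, 94.6]
wrist_force: [-0.7, 0.3, 0.5]
opening: 0.0597
```

```bash
python3 go.py .6562 .1084 .04 95
```

```text
t 27.5 pos [0.6572 0.1085 0.0431] rot [ 1.7968e+02 -4.0000e-02  9.4560e+01] q [ 9.4 21.2  7.2 75.7  0.   4.8] F [-0.7  0.3  0.5] open 0.0597
now shift cm [-0.   -0.1   0.31] len 0.3  rows at4.5: 1 per row [-0.   -0.1   0.31]
at yaw shift cm [-0.   -0.1   0.31] len 0.3  rows at4.5: 1 per row [-0.   -0.1   0.31]
rotvec [ 0.32 -0.04 -0.44]
turn z -0.44
```

Emit:
play_rows:
  rows:
    - [1,[0,0,0],[0,0,0]]
    - [1,[0,0,0],[0,0,0]]
    - [1,[0,0,0],[0,0,0]]
    - [1,[0,0,0],[0,0,0]]
    - [1,[0,0,0],[0,0,0]]
    - [1,[0,0,-1],[0,0,0]]
    - [1,[0,0,-2],[0,0,0]]
    - [1,[0,0,-3],[0,0,0]]
    - [1,[0,0,-3],[0,0,0]]
    - [1,[0,0,-4],[0,0,0]]
    - [1,[0,0,0],[0,0,0]]

```text
time: 28.6
ee_pos: [0.6549, 0.1081, 0.1788]
tcp_rot: [179.9, -0.0, 94.6]
wrist_force: [-0.9, 0.5, -1.4]
opening: 0.0188
```

```bash
python3 go.py .5781 -.372 .16 95; python3 held.py hd .14 .09 .015 .001
```

```text
t 28.6 pos [0.6549 0.1081 0.1788] rot [ 1.7991e+02 -1.0000e-02  9.4570e+01] q [ 9.4 20.2 20.9 90.6  0.   4.8] F [-0.9  0.5 -1.4] open 0.0188
now shift cm [-47.25 -11.48   1.85] len 48.7  rows at4.5: 11 per row [-4.3  -1.04  0.17]
at yaw shift cm [-47.16 -11.83   1.88] len 48.7  rows at4.5: 11 per row [-4.29 -1.08  0.17]
rotvec [ 0.09 -0.01 -0.43]
turn z -0.43
```

View pics/hd.png

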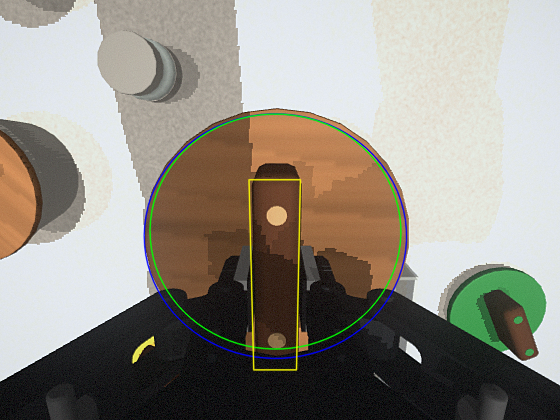

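Emit:
play_rows:
  rows:
    - [1,[0,0,-2],[0,0,0]]
    - [1,[0,0,-2.5],[0,0,0]]
    - [1,[-2.5,-0.6,0],[0,0,0]]
    - [1,[-4,-0.9,0],[0,0,0]]
    - [1,[-4.3,-1,0],[0,0,0]]
    - [1,[-4.3,-1,0],[0,0,0]]
    - [1,[-4.3,-1,0],[0,0,0]]
    - [1,[-4.3,-1,0],[0,0,0]]
    - [1,[-4.3,-1,0],[0,0,0]]
    - [1,[-4.3,-1,0],[0,0,0]]
    - [1,[-4.3,-1,0],[0,0,0]]
    - [1,[-4.3,-1,0],[0,0,0]]

```text
time: 29.85
ee_pos: [0.5874, -0.3156, 0.2063]
tcp_rot: [-178.7, -0.3, 95.2]
wrist_force: [0.8, 0.1, -2.0]
opening: 0.0189
```

```bash
python3 go.py .5798 -.372 .16 95
```

```text
t 29.85 pos [ 0.5874 -0.3156  0.2063] rot [-178.68   -0.34   95.15] q [-28.1  22.7  27.2  95.8  -0.4 -33.2] F [ 0.8  0.1 -2. ] open 0.0189
now shift cm [-5.58 -1.16  4.63] len 7.3  rows at4.5: 2 per row [-2.79 -0.58  2.31]
at yaw shift cm [-5.55 -1.25  4.63] len 7.3  rows at4.5: 2 per row [-2.78 -0.62  2.32]
rotvec [-1.32 -0.34  0.16]
turn z 0.15
```

Emit:
play_rows:
  rows:
    - [1,[-2.5,-0.6,0.5],[-1.3,-0.3,0]]
    - [1,[-1.2,-0.4,1.5],[0,0,0]]
    - [1,[-0.3,0,1.5],[0,0,0]]
    - [1,[0,0,1],[0,0,0]]
    - [1,[0,0,0],[0,0,0]]

```text
time: 30.35
ee_pos: [0.5763, -0.3619, 0.1505]
tcp_rot: [-179.5, -0.4, 94.8]
wrist_force: [-0.5, 0.1, -2.2]
opening: 0.0192
```

```bash
python3 go.py .5798 -.372 .125 95
```

```text
t 30.35 pos [ 0.5763 -0.3619  0.1505] rot [-179.45   -0.39   94.77] q [-32.1  23.3  21.8  89.2  -0.  -36.9] F [-0.5  0.1 -2.2] open 0.0192
now shift cm [-1.05  0.29  2.54] len 2.8  rows at4.5: 1 per row [-1.05  0.29  2.54]
at yaw shift cm [-1.04  0.26  2.55] len 2.8  rows at4.5: 1 per row [-1.04  0.26  2.55]
rotvec [-0.55 -0.39 -0.23]
turn z -0.23
```

Emit:
play_rows:
  rows:
    - [1,[-1,0.3,0.5],[-0.5,-0.4,0]]
    - [1,[-0.1,0,0.8],[0,0,0]]
    - [1,[0,0,0.6],[0,0,0]]
    - [1,[0,0,0.2],[0,0,0]]
    - [1,[0,0,0],[0,0,0]]

```text
time: 30.85
ee_pos: [0.5818, -0.3709, 0.128]
tcp_rot: [-180.0, 0.0, 95.0]
wrist_force: [0.6, -0.3, -2.5]
opening: 0.0188
```

```bash
python3 go.py .5798 -.372 .105 95; python3 chk.py pd .5781 -.372 .074 .138 .14
```

```text
t 30.85 pos [ 0.5818 -0.3709  0.128 ] rot [-1.800e+02  4.000e-02  9.497e+01] q [-32.5  23.8  20.1  86.2  -0.  -37.5] F [ 0.6 -0.3 -2.5] open 0.0188
now shift cm [-0.09 -0.2   2.3 ] len 2.3  rows at4.5: 1 per row [-0.09 -0.2   2.3 ]
at yaw shift cm [-0.1 -0.2  2.3] len 2.3  rows at4.5: 1 per row [-0.1 -0.2  2.3]
rotvec [-0.    0.04 -0.03]
turn z -0.03
```

View pics/pd.png

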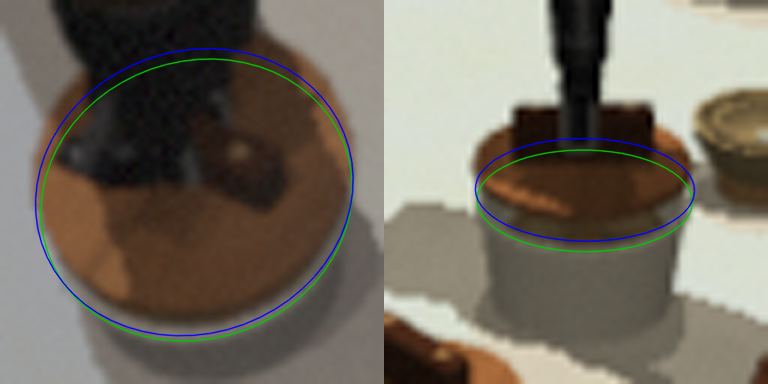

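Emit:
play_rows:
  rows:
    - [1,[-0.1,-0.2,0.4],[0,0,0]]
    - [1,[0,0,0.4],[0,0,0]]
    - [1,[0,0,0.3],[0,0,0]]
    - [1,[0,0,0],[0,0,0]]

```text
time: 31.35
ee_pos: [0.58, -0.3724, 0.1175]
tcp_rot: [179.9, 0.1, 95.0]
wrist_force: [0.3, -0.4, -2.6]
opening: 0.0192
```

```bash
python3 go.py .5798 -.372 .105 95
```

```text
t 31.35 pos [ 0.58   -0.3724  0.1175] rot [1.7992e+02 1.1000e-01 9.4960e+01] q [-32.7  23.6  18.6  84.9  -0.  -37.7] F [ 0.3 -0.4 -2.6] open 0.0192
now shift cm [ 0.05 -0.02  1.25] len 1.3  rows at4.5: 1 per row [ 0.05 -0.02  1.25]
at yaw shift cm [ 0.05 -0.01  1.25] len 1.3  rows at4.5: 1 per row [ 0.05 -0.01  1.25]
rotvec [ 0.08  0.11 -0.04]
turn z -0.04
```

Emit:
play_rows:
  rows:
    - [1,[0,0,0.4],[0,0,0]]
    - [1,[0,0,0.4],[0,0,0]]
    - [1,[0,0,0.4],[0,0,0]]
    - [1,[0,0,0.3],[0,0,0]]
    - [1,[0,0,0],[0,0,0]]

```text
time: 31.85
ee_pos: [0.5803, -0.3728, 0.1072]
tcp_rot: [179.7, 0.3, 95.0]
wrist_force: [0.2, 0.7, -2.5]
opening: 0.0189
```

```bash
python3 go.py .5798 -.372 .105 95
```

```text
t 31.85 pos [ 0.5803 -0.3728  0.1072] rot [179.66   0.29  94.95] q [-32.7  23.4  17.2  83.4  -0.  -37.7] F [ 0.2  0.7 -2.5] open 0.0189
now shift cm [ 0.08 -0.05  0.22] len 0.2  rows at4.5: 1 per row [ 0.08 -0.05  0.22]
at yaw shift cm [ 0.08 -0.04  0.22] len 0.2  rows at4.5: 1 per row [ 0.08 -0.04  0.22]
rotvec [ 0.34  0.29 -0.05]
turn z -0.05
```

Emit:
play_rows:
  rows:
    - [1,[0,0,0.3],[0.2,0.2,0]]
    - [1,[0,0,0],[0,0,0]]
    - [0.6,[0,0,0],[0,0,0]]
    - [0.6,[0,0,0],[0,0,0]]
    - [0.4,[0,0,0],[0,0,0]]
    - [0.4,[0,0,-1],[0,0,0]]
    - [0.4,[0,0,-3],[0,0,0]]
    - [0.4,[0,0,-4],[0,0,0]]
    - [0.4,[2,-1,-4],[0,0,0]]
    - [0.4,[4,-2,0],[0,0,0]]
    - [0.4,[4,-2,0],[0,0,0]]
    - [0.4,[3,-2,0],[0,0,0]]

```text
time: 33.05
ee_pos: [0.4992, -0.249, 0.2309]
tcp_rot: [179.7, 0.2, 94.8]
wrist_force: [0.1, -0.2, 0.2]
opening: 0.0511
```

```bash
python3 go.py; python3 chk.py cd .5781 -.372 .074 .138 .14; python3 - <<'E'
from workcell import camera
import cv2
for n,b in(("scene",(110,80,410,320)),("side",(165,130,405,345))):
    c=camera(n); cv2.imwrite(f"pics/end_{n}.png",cv2.resize(c["img"][b[1]:b[3],b[0]:b[2]],None,fx=2.6,fy=2.6,interpolation=cv2.INTER_CUBIC)[:,:,::-1])
E
```

```text
t 33.05 pos [ 0.4992 -0.249   0.2309] rot [179.69   0.18  94.77] q [-26.5   5.5   9.3  93.5   0.  -31.3] F [ 0.1 -0.2  0.2] open 0.0511
```

View pics/cd.png

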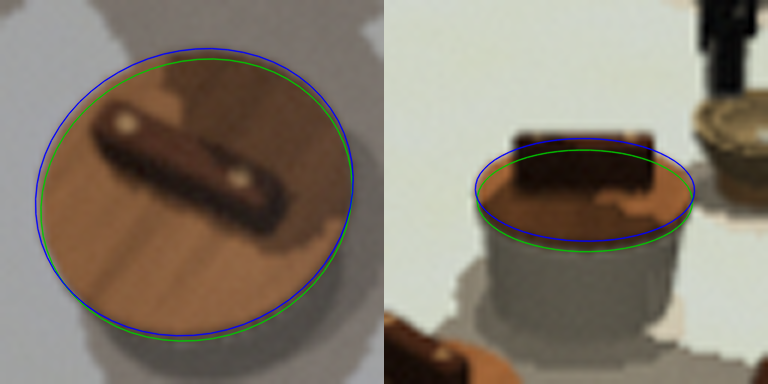

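View pics/end_scene.png

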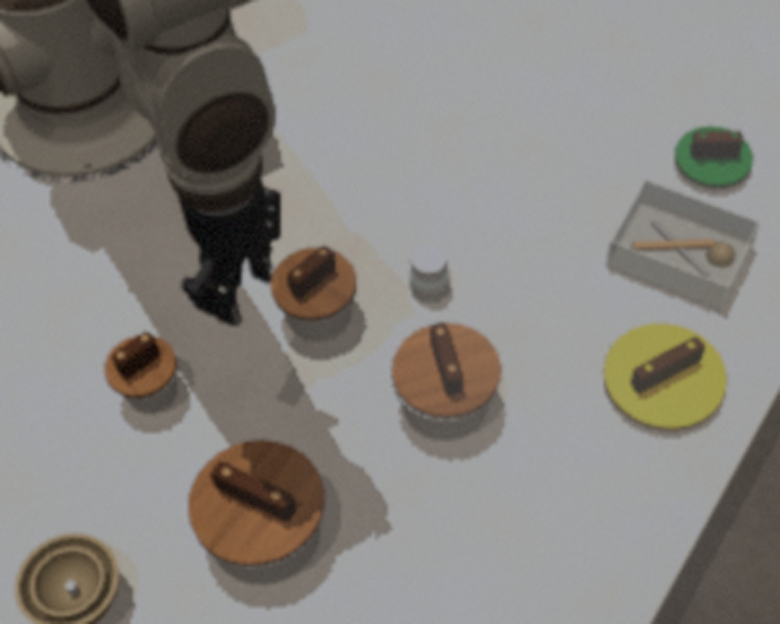

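View pics/end_side.png

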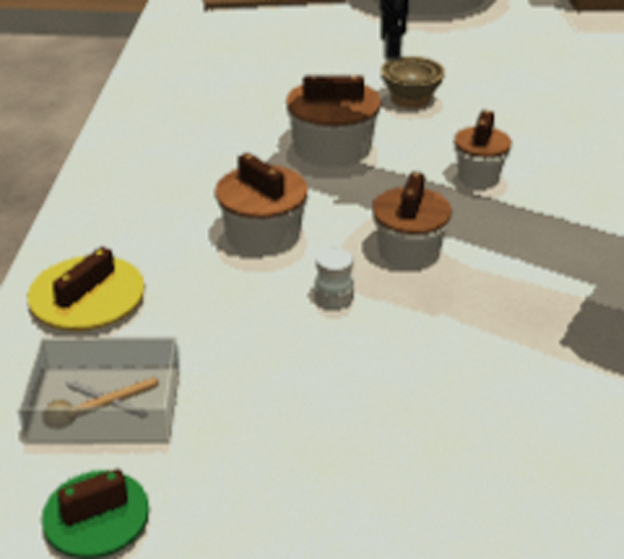

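```bash
python3 -c "
from workcell import job_done
print(job_done())"
```

```text
the job is handed in; nothing more can be done
None
```

I put all four wooden lids (a, b, c, d, in that order) on the tubs of their own sizes, and handed the job in at about 33 s of robot time.

- **Fit:** After each placing, the scene and side views showed the disc lying flat on the rim. Its outline matched the one calculated for a fully home lid to about a pixel, which is 1–2 mm. I judged "fully home" by these camera overlays only, with no separate check from another angle or by touch.
- **Forces:** The wrist force readings I took during placing stayed below 3 N, so the tubs were not pushed hard.
- **Other items:** The final pictures show the tubs, glue jar, half shells, tray and the yellow and green look-alikes apparently where they were. I only measured the tubs' positions. The gripper was raised clear and touching nothing.
- **Release height:** I released each lid when the arm read about 1–2 mm above the calculated home height, so it dropped that last bit onto the rim.

No check failed.

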